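# Slide the gas cylinder into its bench stand and drop the retaining bar

## Robot

A 6-joint arm with a two-finger parallel gripper is mounted at the origin on a cart in front of the work surface, level with it; the furniture and walls round the work are solid. World frame = base frame: x ahead of the robot, y to its left, z up, the work surface at z = 0. Lengths are in m, angles in degrees, forces in N, time in s.
With the tool pointing down it reaches from about 0.4 to 0.825 m from the base axis. Payload 7 kg.
Tool frame: the origin (TCP) lies on the centre line of the jaws, within the pads' length; the fingertips stand 19 mm ahead of it and the grasp point (between the pads) is the TCP (r.tip_extent is the distance from the TCP to the fingertips, in m); z points along the fingers, y is the line along which they close (so a half turn about z gives the same grasp; the last joint's range is limited). The gripper opens to 88 mm and grips with 3 to 60 N. Pads are 19 mm wide; open, the fingers measure 130 mm over their backs; the gripper's body (78 mm by 193 mm) begins 47 mm behind the grasp point.
Start: joints at [-47.55, 20.546, 0.682, 0, -70.136, -16.507], TCP at [0.295, -0.607, 0.246] pointing down, gripper open.
Joint ranges: [-176.03, 176.03], [-82.01, 121.73], [-58.28, 71.71], [-173.87, 95.51], [-174.79, -0.11], [-173.66, 173.66]. Speed limits (degrees/s): [136.94, 136.94, 172.46, 180, 180, 180].

## Interface

Orientations are given as [roll, pitch, yaw] about the fixed x, y, z axes, in that order (R = Rz(yaw) Ry(pitch) Rx(roll)).
In Python, from plant import r gives the robot as it stands. The module is installed in compiled form; this text tells all that it offers.
- The arm moves only by the tool jog_arm, never from a script. Its argument "deltas" is a list that holds one entry, the list of rows, each a list of 5 numbers: the opening, from -1 (shut) to 1 (fully open), then the shift along the world's x, y, z in cm, then the turn about the world's z in rad. In form: [[[claw, dx, dy, dz, turn], ...]]. A call has 1 to 8 rows; each row shifts and turns the commanded pose from where the row before left it; what a row does not reach is not made up. A row lasts 1/8 s, in which the tool goes at most 62.5 mm and 10.7 degrees, less where a joint would pass 70% of its speed; a pose out of reach is approached as far as the arm can. A call with a gripper value outside its range is refused whole. The fingers move at their own pace and stop on an object; "force" is the grip in N (left out, the last holds). Time passes only in rows, so rows that do not move let the fingers close. It gives the time, the measured TCP pose, the force, the opening and the grip force at its end, in the units of the state.
- r.get_state(): the state, without advancing time (a new reading comes with each control period).
- r.capture(name): name is "scene" or "top"; returns the picture (400x640x3 uint8, blue, green, red); there is no depth.
- r.camera_info(name): a dict with "fx", "fy", "cx", "cy" (pixels), "view" (4x4, takes a point from world to camera coordinates). Camera axes: x right, y up, looking along -z (the intrinsics and any distortion apply to the point x, -y, -z); pixel columns grow to the right and rows downward; lengths in m; the calibration is good to about 2 mm. A picture is of the moment at which its call begins. camera_info takes no time and is no camera call.
- r.close_job(): hands the job in; it is judged then, once.
The state is a dict: "time_s": time; "joints": joint angles; "qd": joint speeds; "joint_torque": joint torques, N m; "tcp_pos": TCP position; "eef_rot": TCP orientation; "contact_force": force on the tool from outside, world axes, zero at the start; "moment": the same for the moment, N m; "gripper_width": finger opening in m; "gripper_force": force on a finger pad.
Only numpy, scipy, OpenCV 4.12 (cv2) and the standard library are available. Lean on these libraries where they do the work, as an engineer would, in place of code of your own. Each camera call takes 0.05 s, during which the arm holds its last target. There are 200 camera calls.

## Task

Park the small upright gas cylinder in its steel bench stand: push it with the fingertips, low on its body and never on its valve, so that it slides upright through the flared mouth until it stands fully home against the back plate. Then tip the raised retaining bar over so that it falls shut across the mouth behind the cylinder. Do not lift the cylinder or let it tip over, and leave the lidded cup, the tape roll and the wire spool beside the work where they are.

Things in the scene. Friction and masses are not known exactly. Their poses are not given: they have to be found in the camera images.
- gas_cylinder: small upright gas cylinder, loose, about 0.7 kg: round aluminium body 64 mm in diameter up to 158 mm, with a 26 mm high black rubber boot of that diameter at the foot; brass valve and black knob on top, 232 mm tall in all. Origin: centre of its underside, z up. Friction on the bench is about 0.6: it tips if pushed much higher than 40 mm above the bench
- valve: brass valve with black knob, fixed on top of the cylinder: 182 to 232 mm above the cylinder's underside, 26 mm in diameter; not to be touched. Origin and axes: those of the cylinder (centre of its underside)
- stand: steel stand bolted to the bench, without a floor. Origin: bench point under the cylinder's axis when home (then both origins agree within 2 mm); +x points into the bay, z up. Back plate: face at x = +33 mm, 96 mm wide, 120 mm high. Two cheeks 75 mm high, inner faces 72 mm apart (y = +-36 mm), reach from x = -12 mm to the back
- stand_mouth (a point): point on the bench in the middle of the stand's mouth, between its posts (stand frame x = -42 mm, y = 0). From the cheeks two wings 46 mm high flare at 45 degrees out to two 12 mm square posts at y = +-66 mm, 120 mm clear between them, 82 mm high with the forks on top. The bar is pivoted on the +y post; its keeper is the fork on the -y post
- bar (a joint): angle (rad) of the retaining bar, a steel rod 10 mm thick. 0: level across the mouth, resting in the keeper; 1.57: straight up; 1.85: leaning outward (to the stand's +y) on its stop, where it starts and its weight keeps it. Tipped inward past 1.57 it falls shut by itself in 1 to 2 s. It passes 6 mm in front of a cylinder that is home; one standing out farther blocks it
- bar_pivot (a point): the bar's pivot on the +y post: stand frame x = -42 mm, y = +66 mm, z = 70 mm; the pivot axis runs along the stand's x, so the bar swings in an upright plane across the mouth
- bar_knob (a point): centre of the 20 mm black ball on the end of the bar, 152 mm from the pivot; with the bar raised it stands about 216 mm above the bench, and a push of less than 1 N on it tips the bar
- sample_cup: bystander: white plastic sample cup with a red lid, 64 mm in diameter, 58 mm high, standing beside the keeper side of the stand; origin at the centre of its underside
- tape_roll: bystander: roll of brown tape lying flat behind the tape gun's loose strip, to the right of the work and beyond it, 90 mm in diameter, 48 mm high; origin at the centre of its underside
- tie_spool: bystander: spool of twist tie with black flanges, standing on its end beside the pivot side of the stand, 61 mm in diameter, 40 mm high; origin at the centre of its underside

How it is judged:
By the outcome, as a careful person would: the job done as asked, in the order asked, and still so for the second after the job is handed in, with the robot touching nothing.
It also fails if it takes over 59 s, if anything falls off the work surface, if the arm or the gripper's body presses on something with over 40 N, if the wrist force passes 120 N, or if a joint passes its speed limit or range.

## Working session

There is one attempt and no reset: what is moved stays moved. The work goes in short steps, Python scripts to look and compute and a tool call to move; the robot and the scene stay as the last step left them, time stands still between calls to the robot, and variables do not carry over. Pictures are saved under pics/ and viewed, at most 10 in all, crops included, and the job is handed in when it is done.

Besides the shell and the picture viewer there is one more tool, called after "Request:" as a command line: name --argument value ..., lists and objects as JSON in quotes. jog_arm: Moves the arm, as the interface text tells. Its arguments: {"type":"object","properties":{"deltas":{"type":"array"},"force":{"type":"number"}},"required":["deltas"]}

```bash
mkdir -p pics; cat > h.py <<'E'
import numpy as np, cv2
from plant import r
def ray(cam,u,v):
    i=r.camera_info(cam);V=np.array(i["view"]);R=V[:3,:3];c=-R.T@V[:3,3]
    return c,R.T@np.array([(u-i["cx"])/i["fx"],-(v-i["cy"])/i["fy"],-1])
def onz(cam,u,v,z):
    c,d=ray(cam,u,v);return c+d*(z-c[2])/d[2]
def proj(cam,p):
    i=r.camera_info(cam);q=np.array(i["view"])@np.r_[p,1]
    return np.array([i["cx"]+i["fx"]*q[0]/-q[2], i["cy"]+i["fy"]*q[1]/q[2]])
E
python3 - <<'E'
from h import *
for n in("scene","top"):
    cv2.imwrite(f"pics/{n}0.png",r.capture(n)); i=r.camera_info(n);print({k:(np.round(v,3).tolist()) if k!='x' else v for k,v in i.items()}); print(ray(n,320,200))
print(r.get_state())
E
```

```text
{'fx': 494.948, 'fy': 494.948, 'cx': 316.163, 'cy': 198.4, 'view': [[0.66, -0.751, -0.01, -0.379], [0.349, 0.294, 0.89, -0.277], [-0.666, -0.591, 0.456, -0.742], [0.0, 0.0, 0.0, 1.0]]}
(array([-0.14754051, -0.64162602,  0.58053866]), array([ 0.66962254,  0.5840557 , -0.45886287]))
{'fx': 407.412, 'fy': 407.412, 'cx': 314.989, 'cy': 207.044, 'view': [[0.011, -1.0, 0.009, 0.017], [0.992, 0.012, 0.125, -0.586], [-0.125, 0.007, 0.992, -0.841], [0.0, 0.0, 0.0, 1.0]]}
(array([0.47602766, 0.03017614, 0.90721228]), array([ 0.14225176, -0.01920771, -0.98987154]))
{'time_s': 0.1, 'joints': array([-4.75522717e+01,  2.05877804e+01,  6.37475301e-01, -1.72361524e-02,
       -7.01344232e+01, -1.65056395e+01]), 'qd': array([-0.04984909, -0.2379664 ,  0.0485724 ,  0.03082591,  0.00386731,
        0.03223808]), 'joint_torque': array([ 1.91098252e-04, -5.84162021e+01,  2.93753278e+01,  7.01547414e+00,
        1.01930840e-02, -6.24458335e-05]), 'tcp_pos': array([ 0.29506737, -0.60663235,  0.24470109]), 'eef_rot': array([ 1.79914159e+02, -8.53822922e-03, -1.54063774e+02]), 'contact_force': array([ 0.14590441, -1.15801527, -0.23131671]), 'moment': array([ 0.01741965, -0.04855838, -0.02801272]), 'gripper_force': 0.0, 'gripper_width': 0.08729948130624597}
```

View pics/scene0.png

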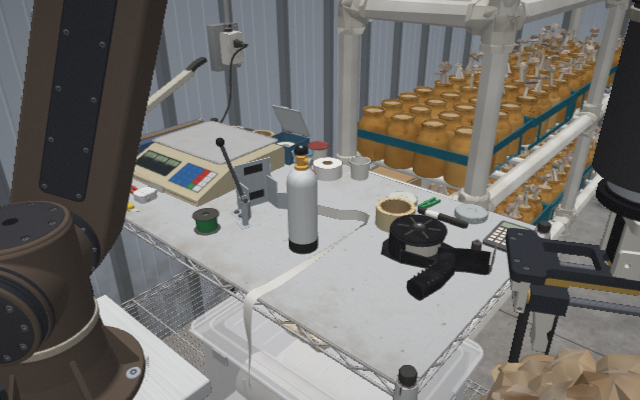

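View pics/top0.png

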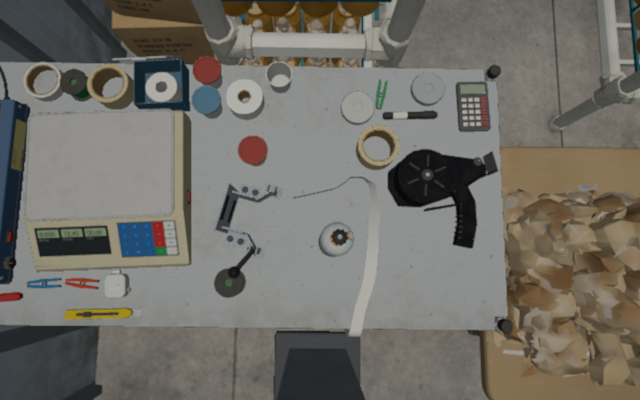

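The scene view shows the cylinder with its boot at about (303,243), its knob at about (301,150), the bar's knob at (220,142) and the spool at (206,222). In the top view the stand opens to the right, with posts near (277,192) on the keeper side and (255,250) on the pivot side. The cylinder knob is at (340,237), the cup at (253,150), and a loose strip ends at (293,197).

```bash
python3 - <<'E'
from h import *
a=cv2.imread("pics/top0.png")[140:300,200:390];b=cv2.imread("pics/scene0.png")[130:260,190:380]
cv2.imwrite("pics/c1.png",cv2.resize(a,None,fx=3.6,fy=3.6,interpolation=cv2.INTER_CUBIC))
cv2.imwrite("pics/c2.png",cv2.resize(b,None,fx=4,fy=4,interpolation=cv2.INTER_CUBIC))
E
```

```text
(no output)
```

View pics/c1.png

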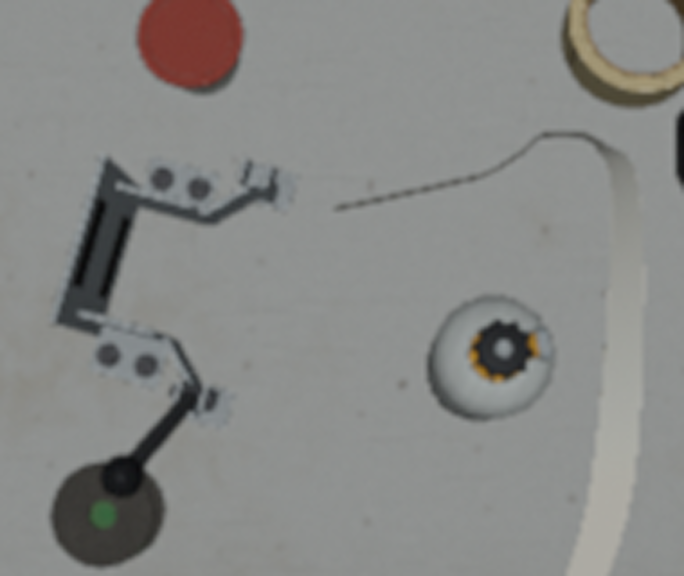

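View pics/c2.png

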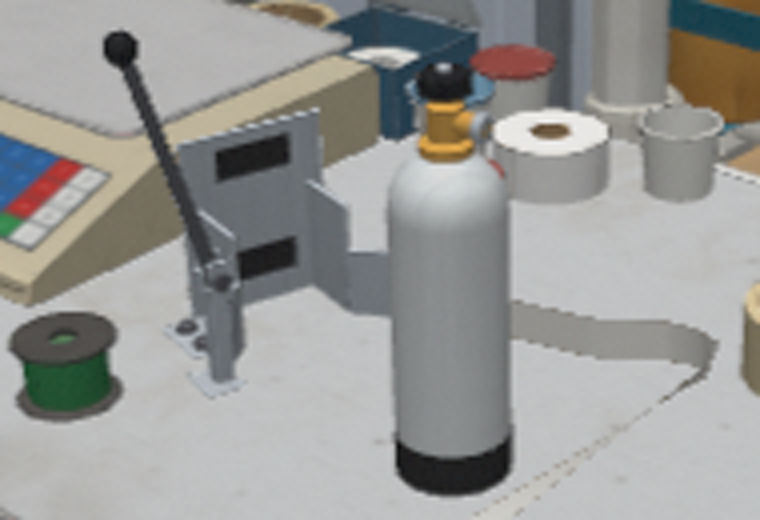

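Crop 1: the knob top is at crop (503,348), the keeper post top at (268,188), and the pivot post top at (193,393). The bar's ball is at (122,476), and the plate's top edge runs from about (112,163) to (63,320). Crop 2: the strip stands on edge to the keeper side of the path; the boot's bottom spans x 396 to 512 and reaches down to y 492.

```bash
python3 - <<'E'
from h import *
t=lambda x,y:(200+(x+.5)/3.6-.5,140+(y+.5)/3.6-.5); s=lambda x,y:(190+(x+.5)/4-.5,130+(y+.5)/4-.5)
P=lambda n,p:print(n,np.round(p,4))
ck=onz("top",*t(503,348),.232);P("cyl by knob",ck)
# gas body outline at z~.158 shoulder/ boot in scene
l=onz("scene",*s(396,455),.013);rr=onz("scene",*s(512,455),.013);P("boot l,r",[l,rr])
c,d=ray("scene",*s(454,492));b=onz("scene",*s(454,492),0);dh=d[:2]/np.linalg.norm(d[:2]);P("cyl by boot",b[:2]+.032*dh)
P("scene knob top",onz("scene",*s(446,66),.232))
k=onz("top",*t(268,188),.082);p=onz("top",*t(193,393),.082);P("keeper,pivot post",[k,p]);print(np.linalg.norm(k-p))
a=onz("top",*t(112,163),.12);q=onz("top",*t(63,320),.12);P("plate",[a,q]);print(np.linalg.norm(a-q))
y=(p-k)[:2];y/=np.linalg.norm(y);print("yaw posts",np.degrees(np.arctan2(-y[0],y[1])));y2=(q-a)[:2];print("yaw plate",np.degrees(np.arctan2(-y2[0],y2[1])))
# ball two-view
c1,d1=ray("top",*t(122,476));c2,d2=ray("scene",*s(120,49))
m=np.linalg.lstsq(np.c_[d1,-d2],c2-c1,rcond=None)[0];P("ball",[c1+d1*m[0],c2+d2*m[1]])
P("strip end",onz("top",*t(337,208),.03));P("cup",onz("top",*t(190,37),.058));P("spool",onz("top",*t(108,512),.04))
P("pivpost foot scene",onz("scene",*s(222,383),0))
for n,u in(("strip bend",(560,133)),("strip mid",(622,300)),("strip lo",(605,480))):P(n,onz("top",*t(*u),.02))
E
```

```text
cyl by knob [ 0.5127 -0.0156  0.232 ]
boot l,r [[ 4.846e-01 -3.000e-04  1.300e-02]
 [ 5.248e-01 -4.750e-02  1.300e-02]]
cyl by boot [ 0.516  -0.0125]
scene knob top [ 0.5102 -0.0202  0.232 ]
keeper,pivot post [[0.6103 0.1084 0.082 ]
 [0.4937 0.1476 0.082 ]]
0.12297306377541414
plate [[0.6168 0.1899 0.12  ]
 [0.531  0.213  0.12  ]]
0.08879901465407973
yaw posts 71.4507834738828
yaw plate 74.95254161329052
ball [[0.452  0.1606 0.2142]
 [0.4524 0.1603 0.2142]]
strip end [0.607  0.0714 0.03  ]
cup [0.7043 0.1591 0.058 ]
spool [0.4252 0.2008 0.04  ]
pivpost foot scene [0.4896 0.1464 0.    ]
strip bend [ 0.657  -0.0646  0.02  ]
strip mid [ 0.5542 -0.1022  0.02  ]
strip lo [ 0.4461 -0.0913  0.02  ]
```

View pics/c3.png

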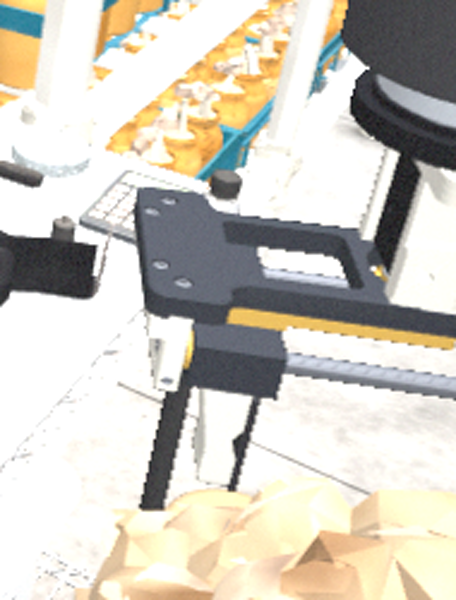

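The gripper body overhangs the fingers, so with the tool straight down the body would meet the cylinder before the fingertips do. I need some tilt. I'll check in free space how the arm behaves at its reach limit.

Request:
jog_arm --deltas '[[[-1,0,0,6,0],[-1,0,0,6,0],[-1,0,0,6,0],[-1,0,0,6,0],[-1,0,0,6,0],[-1,0,0,6,0],[-1,0,0,6,0],[-1,0,0,6,0]]]'

```text
time_s: 1.1
tcp_pos: [0.2889, -0.5924, 0.6863]
eef_rot: [-179.2, -0.3, -154.1]
contact_force: [-11.2, -33.5, 38.2]
gripper_width: 0.0136
gripper_force: 0.0
```

Request:
jog_arm --deltas '[[[-1,0,0,6,0],[-1,0,0,6,0],[-1,0,0,6,0],[-1,0,0,0,0]]]'

```text
time_s: 1.6
tcp_pos: [0.2549, -0.5252, 0.7657]
eef_rot: [-173.6, -1.1, -154.1]
contact_force: [0.4, 0.4, 0.4]
gripper_width: 0.0004
gripper_force: 0.0
```

```bash
python3 -c "
from h import *
s=r.get_state();print({k:np.round(s[k],3) for k in('joints','tcp_pos','eef_rot','contact_force','time_s')})"
```

```text
{'joints': array([ -42.799,   21.763,   71.704,    4.687, -134.329,  -17.832]), 'tcp_pos': array([ 0.255, -0.525,  0.766]), 'eef_rot': array([-173.647,   -1.126, -154.134]), 'contact_force': array([0.368, 0.367, 0.385]), 'time_s': np.float64(1.6)}
```

Request:
jog_arm --deltas '[[[-1,0,0,6,0],[-1,0,0,6,0],[-1,0,0,6,0],[-1,0,0,6,0]]]'

```text
time_s: 2.1
tcp_pos: [0.2204, -0.4522, 0.839]
eef_rot: [-167.1, -2.8, -154.4]
contact_force: [0.7, 0.9, 0.1]
gripper_width: 0.0006
gripper_force: 0.0
```

Request:
jog_arm --deltas '[[[-1,0,0,-6,0],[-1,0,0,-6,0],[-1,0,0,-6,0],[-1,0,0,-6,0]]]'

```text
time_s: 2.6
tcp_pos: [0.2232, -0.4561, 0.6383]
eef_rot: [-167.0, -2.9, -154.3]
contact_force: [1.6, -0.3, -0.1]
gripper_width: 0.0005
gripper_force: 0.0
```

Request:
jog_arm --deltas '[[[-1,0,0,0,0]]]'

```text
time_s: 2.72
tcp_pos: [0.2227, -0.4551, 0.6341]
eef_rot: [-167.7, -3.2, -154.2]
contact_force: [-0.0, 0.5, 1.7]
gripper_width: 0.0006
gripper_force: 0.0
```

Request:
jog_arm --deltas '[[[-1,0,0,6,0],[-1,0,0,6,0],[-1,0,0,6,0],[-1,1.9,-3.8,4.2,0],[-1,1.9,-3.8,4.2,0],[-1,1.9,-3.8,4.2,0],[-1,1.9,-3.8,4.2,0],[-1,1.9,-3.8,4.2,0]]]'

```text
time_s: 3.72
tcp_pos: [0.2762, -0.5613, 0.8255]
eef_rot: [-158.3, -5.0, -155.0]
contact_force: [-0.7, 0.2, -0.2]
gripper_width: 0.0003
gripper_force: 0.0
```

Request:
jog_arm --deltas '[[[-1,0,0,6,0],[-1,0,0,6,0],[-1,0,0,6,0],[-1,0,0,6,0],[-1,0,0,6,0]]]'

```text
time_s: 4.35
tcp_pos: [0.235, -0.4813, 0.9244]
eef_rot: [-147.9, -6.8, -156.0]
contact_force: [1.1, 0.3, -0.0]
gripper_width: 0.0002
gripper_force: 0.0
```

Request:
jog_arm --deltas '[[[-1,1.9,-3.8,4.2,0],[-1,1.9,-3.8,4.2,0],[-1,1.9,-3.8,4.2,0],[-1,1,-2,5,0],[-1,1,-2,5,0]]]'

```text
time_s: 4.97
tcp_pos: [0.2758, -0.5649, 0.9539]
eef_rot: [-136.9, -8.4, -157.2]
contact_force: [0.4, 0.8, 1.8]
gripper_width: 0.0007
gripper_force: 0.0
```

```bash
cat > st.py <<'E'
from h import *
from scipy.spatial.transform import Rotation as Ro
def st():
    s=r.get_state();M=Ro.from_euler('xyz',s['eef_rot'],degrees=True).as_matrix();z=M[:,2]
    print(round(float(s['time_s']),2),'J',np.round(s['joints'],1),'p',np.round(s['tcp_pos'],4),'z',np.round(z,3),'y',np.round(M[:,1],3),'tilt',np.degrees(np.arccos(-z[2])).round(1),'az',np.degrees(np.arctan2(z[1],z[0])).round(1),'F',np.round(s['contact_force'],1),'w',round(float(s['gripper_width']),4))
if __name__=="__main__":st()
E
python3 st.py; python3 - <<'E'
from h import *
s=lambda x,y:(190+(x+.5)/4-.5,130+(y+.5)/4-.5)
for x,a,b in((520,303,342),(640,320,358)):
    g=onz("scene",*s(x,b),0);c,d=ray("scene",*s(x,a))
    k=np.dot((g-c)[:2],d[:2])/np.dot(d[:2],d[:2]);print(g,(c+k*d)[2])
E
```

```text
4.97 J [ -31.3   16.4   71.7   30.9 -108.3  -12.8] p [ 0.2758 -0.5649  0.9539] z [ 0.167 -0.671 -0.722] y [-0.375  0.634 -0.676] tilt 43.8 az -76.1 F [0.4 0.8 1.8] w 0.0007
[0.6389302  0.04592318 0.        ] 0.026627968528470713
[ 0.67016629 -0.02129581  0.        ] 0.02563485554791478
```

The tilt carries over, but it built up in the plane of the closing axis and I need it at right angles to that. I'll turn half round to undo it, then quarter round and tilt again.

Request:
jog_arm --deltas '[[[-1,-0.5,2,-5.5,0],[-1,-0.5,2,-5.5,0],[-1,-0.5,2,-5.5,0.15],[-1,-0.5,2,-5.5,0.18],[-1,0,0,-5.5,0.18],[-1,0,0,-5.5,0.18],[-1,0,0,-4,0.18],[-1,0,0,0,0.18]]]'

```text
time_s: 5.98
tcp_pos: [0.2639, -0.5065, 0.6653]
eef_rot: [-137.0, -9.1, -100.1]
contact_force: [0.4, -1.2, -0.3]
gripper_width: 0.0
gripper_force: 0.0
```

```bash
python3 st.py
```

```text
5.97 J [-62.5  -6.3  20.5 -28.3 -82.7  50.9] p [ 0.2639 -0.5065  0.6653] z [ 0.651 -0.233 -0.722] y [-0.739  0.022 -0.673] tilt 43.7 az -19.6 F [ 0.4 -1.2 -0.3] w 0.0
```

Request:
jog_arm --deltas '[[[-1,0,0,0,-0.18],[-1,0,0,0,-0.18],[-1,0,0,0,-0.18],[-1,0,0,0,-0.18],[-1,0,0,0,-0.18],[-1,0,0,0,-0.18],[-1,0,0,0,-0.18],[-1,0,0,0,-0.18]]]'

```text
time_s: 6.98
tcp_pos: [0.2606, -0.5081, 0.6625]
eef_rot: [-138.0, -7.5, -176.9]
contact_force: [0.5, -0.0, -0.1]
gripper_width: 0.0006
gripper_force: 0.0
```

Request:
jog_arm --deltas '[[[-1,0,0,0,-0.18],[-1,0,0,0,-0.18],[-1,0,0,0,-0.18],[-1,0,0,0,-0.18],[-1,0,0,0,-0.18],[-1,0,0,0,-0.18],[-1,0,0,0,-0.18],[-1,0,0,0,-0.18]]]'

```text
time_s: 7.98
tcp_pos: [0.2612, -0.5084, 0.658]
eef_rot: [-138.9, -7.7, 100.7]
contact_force: [0.1, 0.1, -0.1]
gripper_width: 0.0004
gripper_force: 0.0
```

```bash
cat >> st.py <<'E'
    s=r.get_state();M=Ro.from_euler('xyz',s['eef_rot'],degrees=True).as_matrix();u=M[2];v=np.array([-.7,0,-.714])
    o=v-(u@v)*u;ow=M@o;print('up',u.round(3),'ang',np.degrees(np.arccos(u@v)).round(1),'o az',np.degrees(np.arctan2(ow[1],ow[0])).round(1),'tcp az',np.degrees(np.arctan2(s['tcp_pos'][1],s['tcp_pos'][0])).round(1),'r',np.hypot(*s['tcp_pos'][:2]).round(3))
E
python3 st.py
```

```text
File "st.py", line 7
    s=r.get_state();M=Ro.from_euler('xyz',s['eef_rot'],degrees=True).as_matrix();u=M[2];v=np.array([-.7,0,-.714])
IndentationError: unexpected indent
```

```bash
sed -i 's/^if __name__.*//' st.py; echo 'if __name__=="__main__":st()'>>st.py; python3 st.py
```

```text
7.97 J [ -31.5   24.5   35.1   30.1 -133.1 -120.5] p [ 0.2612 -0.5084  0.658 ] z [-0.664 -0.023 -0.747] y [ 0.724  0.227 -0.651] tilt 41.7 az -178.0 F [ 0.1  0.1 -0.1] w 0.0004
up [ 0.134 -0.651 -0.747] ang 63.9 o az -47.8 tcp az -62.8 r 0.572
```

Request:
jog_arm --deltas '[[[-1,0,0,5,-0.17],[-1,0,0,6,-0.17],[-1,0,0,6,0],[-1,0,0,6,0],[-1,1,-2,5.5,0],[-1,1,-2,5.5,0],[-1,1,-2,5.5,0],[-1,1,-2,5.5,0]]]'

```text
time_s: 8.98
tcp_pos: [0.1853, -0.4413, 0.8281]
eef_rot: [-133.0, -5.6, 89.1]
contact_force: [1.3, -3.0, 2.1]
gripper_width: 0.0006
gripper_force: 0.0
```

```bash
python3 st.py
```

```text
8.97 J [ -35.6   30.    58.4   51.  -152.3 -103.7] p [ 0.1853 -0.4413  0.8281] z [-0.73   0.078 -0.679] y [ 0.684  0.061 -0.727] tilt 47.2 az 173.9 F [ 1.3 -3.   2.1] w 0.0006
up [ 0.097 -0.727 -0.679] ang 65.4 o az -55.9 tcp az -67.2 r 0.479
```

Request:
jog_arm --deltas '[[[-1,2,-4,4,0],[-1,2,-4,4,0],[-1,2,-4,4,0],[-1,2,-4,4,0],[-1,2,-4,4,0],[-1,2,-4,4,0],[-1,1,-2,5.5,0],[-1,1,-2,5.5,0]]]'

```text
time_s: 9.98
tcp_pos: [0.2425, -0.4465, 0.7778]
eef_rot: [-120.7, -22.3, 75.2]
contact_force: [0.2, -3.9, -1.1]
gripper_width: 0.0002
gripper_force: 0.0
```

```bash
python3 st.py
```

```text
9.97 J [ -39.5   40.7   60.3   49.6 -166.1 -100. ] p [ 0.2425 -0.4465  0.7778] z [-0.782  0.407 -0.472] y [ 0.577  0.186 -0.796] tilt 61.9 az 152.5 F [ 0.2 -3.9 -1.1] w 0.0002
up [ 0.38  -0.796 -0.472] ang 85.9 o az -66.8 tcp az -61.5 r 0.508
```

```bash
cat > kin.py <<'E'
import numpy as np, itertools
from scipy.spatial.transform import Rotation as Ro
from scipy.optimize import least_squares
S=[([-47.552,20.588,.637,-.017,-70.134,-16.506],[179.914,-.0085,-154.064],(.29507,-.60663,.2447)),
([-42.799,21.763,71.704,4.687,-134.329,-17.832],[-173.647,-1.126,-154.134],(.255,-.525,.766)),
([-31.3,16.4,71.7,30.9,-108.3,-12.8],[-136.9,-8.4,-157.2],(.2758,-.5649,.9539)),
([-62.5,-6.3,20.5,-28.3,-82.7,50.9],[-137,-9.1,-100.1],(.2639,-.5065,.6653)),
([-31.5,24.5,35.1,30.1,-133.1,-120.5],[-138.9,-7.7,100.7],(.2612,-.5084,.658)),
([-39.5,40.7,60.3,49.6,-166.1,-100],[-120.7,-22.3,75.2],(.2425,-.4465,.7778))]
e=lambda a,t:Ro.from_euler(a,t,degrees=True).as_matrix()
def chain(J,s):
    A=e('z',J[0]-16.5)@e('y',s[0]*J[1]+s[1]*J[2]);return A,A@e('x',s[2]*J[3])@e('y',s[3]*J[4])@e('x',s[4]*J[5])
def fit():
    best=None
    for s in itertools.product((1,-1),repeat=5):
        C=chain(S[0][0],s)[1].T@e('xyz',S[0][1])
        err=sum(np.linalg.norm(chain(J,s)[1]@C-e('xyz',q)) for J,q,p in S)
        if best is None or err<best[0]:best=(err,s,C)
    return best
err,s,C=fit()
def fk(J,k):
    A,W=chain(J,s);B=e('z',J[0]-16.5)
    R=W@C
    return B@np.array([k[0],0,k[1]])+B@e('y',s[0]*J[1])@np.array([k[2],0,k[3]])+A@np.array([k[4],0,k[5]])+R[:,2]*k[6],R
g=lambda k:np.ravel([fk(J,k)[0]-p for J,q,p in S])
K=least_squares(g,[0,.3,0,.4,.4,0,.2]).x
LO=np.array([-176.03,-82.01,-58.28,-173.87,-174.79,-173.66]);HI=np.array([176.03,121.73,71.71,95.51,-.11,173.66])
def ik(p,R,J0,w=.3,mask=None):
    f=lambda J:np.r_[fk(J,K)[0]-p,w*Ro.from_matrix(fk(J,K)[1]@R.T).as_rotvec()]
    q=least_squares(lambda x:f(x),np.clip(J0,LO+.01,HI-.01),bounds=(LO,HI),x_scale=30)
    return q.x,q.fun
if __name__=="__main__":
    print(err,s,C.round(3),K.round(4),np.abs(g(K)).max())
E
python3 kin.py
```

```text
1.3577986713552415 (1, -1, -1, -1, -1) [[-0.    -0.     1.   ]
 [-0.959 -0.284 -0.   ]
 [ 0.284 -0.959  0.   ]] [ 0.2521  0.1921 -0.2511  0.5442  0.4919  0.0258  0.383 ] 0.04115330393504901
```

```bash
python3 - <<'E'
t=open('kin.py').read()
t=t.replace("J[0]-16.5","J[0]+OFF").replace("e=lambda a","OFF=0.\ne=lambda a",1).replace("[k[0],0,k[1]]","[k[0],k[7],k[1]]").replace("[0,.3,0,.4,.4,0,.2])","[0,.3,0,.4,.4,0,.2,-.19])")
open('kin.py','w').write(t)
E
python3 kin.py
```

```text
0.003955779649787656 (1, -1, -1, -1, -1) [[ 0.  0.  1.]
 [-1.  0.  0.]
 [-0. -1.  0.]] [ 0.2337  0.2788 -0.2322  0.4207  0.5024  0.0378  0.3592 -0.1676] 0.04491209939363672
```

```bash
python3 - <<'E'
t=open('kin.py').read()
t=t.replace("return B@np.array([k[0],k[7],k[1]])","return np.array([k[7],k[8],0])+B@np.array([k[0],0,k[1]])").replace(",.2,-.19])",",.2,0,0])")
open('kin.py','w').write(t)
E
python3 kin.py
```

```text
0.003955779649787656 (1, -1, -1, -1, -1) [[ 0.  0.  1.]
 [-1.  0.  0.]
 [-0. -1.  0.]] [ 0.3216  0.1539 -0.2659  0.5903  0.497   0.0303  0.4016 -0.1928 -0.047 ] 0.049469375422989514
```

```bash
python3 - <<'E'
t=open('kin.py').read()
t=t.replace("return np.array([k[7],k[8],0])+B@","return B@").replace("+R[:,2]*k[6],R","+A@e('x',s[2]*J[3])@(np.array([0,k[7],0])+e('y',s[3]*J[4])@np.array([k[6],0,k[8]])),R")
open('kin.py','w').write(t)
E
python3 kin.py
```

```text
0.003955779649787656 (1, -1, -1, -1, -1) [[ 0.  0.  1.]
 [-1.  0.  0.]
 [-0. -1.  0.]] [ 0.000e+00  1.987e-01 -1.000e-04  6.013e-01  4.637e-01 -1.000e-04
  3.586e-01 -1.916e-01  2.000e-04] 0.00041521204780403664
```

```bash
cat > feas.py <<'E'
from kin import *
def Rt(az,tilt,flip):
    z=np.array([np.sin(tilt)*np.cos(az),np.sin(tilt)*np.sin(az),-np.cos(tilt)])
    y=np.array([np.sin(az),-np.cos(az),0])*(-1 if flip else 1);return np.c_[np.cross(y,z),y,z]
if __name__=="__main__":
    rng=np.random.default_rng(0)
    for tilt in(42,):
      for flip in(0,1):
        for p in((.49,-.09,.038),(.55,.117,.038),(.49,-.09,.3)):
            sols=[]
            for _ in range(25):
                x,f=ik(np.array(p),Rt(np.radians(74),np.radians(tilt),flip),rng.uniform(LO,HI))
                if np.abs(f).max()<1e-4 and not any(np.abs(x-q).max()<2 for q in sols):sols.append(x)
            print(tilt,flip,p,[q.round(0).tolist() for q in sols])
E
python3 feas.py
```

```text
42 0 (0.49, -0.09, 0.038) [[-23.0, 28.0, -16.0, -48.0, -63.0, -143.0]]
42 0 (0.55, 0.117, 0.038) [[-1.0, 26.0, -18.0, -57.0, -50.0, -155.0]]
42 0 (0.49, -0.09, 0.3) [[-22.0, 8.0, -4.0, -42.0, -84.0, -167.0]]
42 1 (0.49, -0.09, 0.038) [[-23.0, 28.0, -16.0, -48.0, -63.0, 37.0]]
42 1 (0.55, 0.117, 0.038) [[-1.0, 26.0, -18.0, -57.0, -50.0, 25.0]]
42 1 (0.49, -0.09, 0.3) [[-22.0, 8.0, -4.0, -42.0, -84.0, 13.0]]
```

```bash
cat > sim.py <<'E'
from feas import *
def step(J,row,w):
    p,R=fk(J,K)
    return ik(p+np.array(row[:3])/100,e('z',np.degrees(row[3]))@R,J,w)[0]
def run(J,rows,w):
    for q in rows:J=step(J,q,w)
    return J
def show(J):
    p,R=fk(J,K);u=R[2];print(p.round(3),Ro.from_matrix(R).as_euler('xyz',degrees=True).round(1),'up',u.round(2),'J',np.round(J))
if __name__=="__main__":
    up=[0,0,6,0]
    for w in(.05,.1,.2,.3,.5,1):
        J=run(np.array(S[0][0]),[up]*11,w);print(w);show(J);J=run(J,[up]*4,w);show(J)
        show(run(np.array(S[4][0]),[[0,0,5,-.17],[0,0,6,-.17],[0,0,6,0],[0,0,6,0]]+[[1,-2,5.5,0]]*4,w))
E
python3 sim.py
```

```text
0.05
[ 0.294 -0.604  0.9  ] [-142.1   -6.2 -156.2] up [ 0.11 -0.61 -0.78] J [ -36.   19.   72.   24. -109.  -13.]
[ 0.293 -0.603  1.136] [-106.7   -9.4 -160.7] up [ 0.16 -0.95 -0.28] J [-29.  15.  72.  42. -82. -13.]
[ 0.295 -0.584  1.099] [-90.5  19.2 136. ] up [-0.33 -0.94 -0.01] J [ -33.   34.   66.   96. -100.  -77.]
0.1
[ 0.291 -0.597  0.887] [-144.8   -5.9 -155.9] up [ 0.1  -0.57 -0.81] J [ -37.   19.   72.   22. -111.  -13.]
[ 0.288 -0.591  1.111] [-111.1   -9.2 -160.2] up [ 0.16 -0.92 -0.35] J [-29.  15.  72.  41. -86. -13.]
[ 0.279 -0.572  1.073] [-93.5  18.4 129.9] up [-0.32 -0.95 -0.06] J [ -33.   35.   67.   96. -105.  -77.]
0.2
[ 0.28  -0.575  0.847] [-153.3   -4.8 -155.2] up [ 0.08 -0.45 -0.89] J [ -38.   20.   72.   18. -118.  -14.]
[ 0.27  -0.555  1.032] [-125.2   -8.5 -158.3] up [ 0.15 -0.81 -0.57] J [ -28.   14.   72.   37. -100.  -13.]
[ 0.232 -0.53   0.996] [-105.8   14.5  114.4] up [-0.25 -0.93 -0.26] J [ -34.   36.   68.   90. -121.  -77.]
0.3
[ 0.269 -0.553  0.811] [-161.7   -3.5 -154.6] up [ 0.06 -0.31 -0.95] J [ -40.   20.   72.   13. -125.  -15.]
[ 0.25  -0.
[... 166 characters left out ...]
 J [ -37.   36.   68.   82. -136.  -80.]
0.5
[ 0.257 -0.529  0.774] [-171.5   -1.7 -154.2] up [ 0.03 -0.15 -0.99] J [ -42.   22.   72.    7. -133.  -17.]
[ 0.225 -0.462  0.859] [-161.9   -3.9 -154.7] up [ 0.07 -0.31 -0.95] J [ -34.   15.   72.   17. -132.  -18.]
[ 0.166 -0.446  0.865] [-130.5   -0.6   88.3] up [ 0.01 -0.76 -0.65] J [ -40.   36.   71.   68. -150.  -87.]
1
[ 0.25  -0.514  0.754] [-177.7   -0.5 -154.1] up [ 0.01 -0.04 -1.  ] J [ -44.   22.   72.    2. -138.  -19.]
[ 0.21  -0.43   0.814] [-175.4   -1.1 -154.1] up [ 0.02 -0.08 -1.  ] J [ -38.   16.   72.    5. -142.  -22.]
[ 0.155 -0.427  0.841] [-136.7   -5.9   82.9] up [ 0.1  -0.68 -0.72] J [ -41.   35.   72.   57. -157.  -96.]
```

```bash
cat > plan.py <<'E'
from sim import *
from multiprocessing import Pool
W=.55
J0=np.array(S[5][0]);R0=fk(J0,K)[1]
T=[np.array([.7,0,-.714]),np.array([-.7,0,-.714])]
dirs={'up':(0,6),'out':(6,0),'outup':(4.2,4.2),'outdn':(4.2,-4.2),'in':(-6,0),'inup':(-4.2,4.2),'indn':(-4.2,-4.2)}
def job(a):
    th,(rr,z),dn,az=a
    p=np.array([rr*np.cos(az),rr*np.sin(az),z]);R=e('z',th)@R0
    J,f=ik(p,R,J0,W)
    if np.abs(f).max()>2e-3:return []
    out=[];d=dirs[dn];ang=lambda J:[np.degrees(np.arccos(fk(J,K)[1][2]@t)) for t in T]
    row=[d[0]*np.cos(az),d[0]*np.sin(az),d[1],0]
    for n in range(1,21):
        J=step(J,row,W);q=fk(J,K)[0];rq=np.hypot(*q[:2])
        if rq<.3 or rq>.85 or q[2]<.32 or q[2]>1.15:break
        out.append((min(ang(J)),int(np.argmin(ang(J))),n,th,rr,z,dn,J.round(1).tolist(),q.round(2).tolist(),fk(J,K)[1][2].round(2).tolist()))
    return out
if __name__=="__main__":
    jobs=[(th,s,dn,np.radians(-62)) for th in range(-180,180,30) for s in((.5,.5),(.6,.7),(.65,.4)) for dn in dirs]
    with Pool() as P:res=sum(P.map(job,jobs,chunksize=4),[])
    res.sort(key=lambda x:x[0]+.7*x[2])
    seen=set()
    for q in res:
        k=(q[3],q[6])
        if k in seen:continue
        seen.add(k);print(round(q[0],1),*q[1:])
        if len(seen)>9:break
E
time timeout 500 python3 plan.py
```

```text
47.3 0 5 120 0.5 0.5 outdn [-40.8, 4.6, -48.5, 95.5, -41.4, -105.1] [0.36, -0.6, 0.34] [0.4, -0.73, -0.56]
49.6 0 3 150 0.5 0.5 outdn [-54.7, -16.3, -51.9, 61.1, -0.1, -37.1] [0.27, -0.54, 0.43] [0.33, -0.74, -0.58]
50.6 0 2 120 0.5 0.5 indn [14.4, -29.7, -58.3, 56.6, -86.0, -94.8] [0.21, -0.36, 0.45] [0.38, -0.77, -0.52]
50.2 0 3 150 0.5 0.5 indn [-14.9, -49.3, -58.3, 48.3, -44.3, -40.1] [0.16, -0.37, 0.45] [0.33, -0.75, -0.57]
52.4 0 1 150 0.5 0.5 out [-57.2, -25.0, -54.0, 75.7, -0.1, -50.3] [0.26, -0.49, 0.51] [0.38, -0.79, -0.49]
52.7 0 1 150 0.5 0.5 in [-27.5, -42.0, -58.3, 60.8, -30.1, -47.0] [0.21, -0.39, 0.5] [0.38, -0.79, -0.48]
52.9 0 1 30 0.65 0.4 indn [-29.0, 34.1, 1.6, 29.8, -112.3, -126.1] [0.29, -0.54, 0.36] [0.38, -0.8, -0.47]
52.9 0 1 60 0.6 0.7 indn [-20.0, 11.7, -1.2, 50.3, -114.7, -96.2] [0.26, -0.49, 0.66] [0.38, -0.8, -0.47]
52.9 0 1 90 0.65 0.4 in [-20.2, 3.9, -44.3, 65.5, -73.9, -110.9] [0.28, -0.52, 0.4] [0.38, -0.8, -0.47]
52.9 0 1 90 0.65 0.4 outdn [-29.6, 13.9, -38.5, 73.4, -66.8, -112.9] [0.32, -0.61, 0.36] [0.38, -0.8, -0.47]
real	0m22.793s
user	1m24.981s
sys	0m0.201s
```

```bash
cat > plan2.py <<'E'
from plan import *
def exp(a):
    J0,hist,cost,th,(rr,z),dn=a
    az=np.radians(-62);p0,R0=fk(J0,K)
    p=p0 if rr is None else np.array([rr*np.cos(az),rr*np.sin(az),z])
    J,f=ik(p,e('z',th)@R0,J0,W)
    if np.abs(f).max()>2e-3:return []
    c=cost+max(abs(th)/10,np.linalg.norm(p-p0)/.06);d=dirs[dn];row=[d[0]*np.cos(az),d[0]*np.sin(az),d[1],0];out=[]
    for n in range(1,33):
        J=step(J,row,W);q=fk(J,K)[0];rq=np.hypot(*q[:2])
        if rq<.3 or rq>.85 or q[2]<.3 or q[2]>1.15:break
        if n%4==0:
            u=fk(J,K)[1][2];out.append((min(np.degrees(np.arccos(u@t)) for t in T),c+n,J,hist+[(th,rr,z,dn,n)],u))
    return out
if __name__=="__main__":
    beam=[(0,0,J0,[],R0[2])]
    pos=[(.5,.5),(.6,.7),(.65,.4),(.75,.5)]
    with Pool() as P:
        for st in range(3):
            jobs=[(b[2],b[3],b[1],th,s,dn) for b in beam for th in range(-180,180,30) for s in pos for dn in('up','out','outup','in','inup')]
            res=sum(P.map(exp,jobs,chunksize=8),[])
            res.sort(key=lambda x:x[0]+.25*x[1])
            nb=[]
            for q in res:
                if all(np.linalg.norm(q[4]-b[4])>.12 for b in nb):nb.append(q)
                if len(nb)>=5:break
            beam=nb
            for q in beam:print(st,round(q[0],1),round(q[1]),q[3],q[2].round(0),q[4].round(2),flush=True)
E
time timeout 560 python3 plan2.py
```

```text
0 52.9 7 [(30, 0.6, 0.7, 'inup', 4)] [ -26.   22.   37.   59. -150.  -84.] [ 0.38 -0.8  -0.47]
0 58.1 21 [(90, 0.5, 0.5, 'up', 12)] [ -16.   19.   68.   82. -112.  -20.] [ 0.38 -0.85 -0.36]
0 59.3 17 [(0, 0.5, 0.5, 'out', 12)] [ -45.   72.   72.   48. -135. -106.] [ 0.26 -0.85 -0.46]
0 64.5 19 [(30, 0.65, 0.4, 'outup', 12)] [ -43.   55.   69.   75. -116.  -67.] [ 0.27 -0.9  -0.33]
0 64.2 25 [(90, 0.65, 0.4, 'up', 16)] [-24.  21.  68.  78. -98. -20.] [ 0.38 -0.89 -0.24]
1 52.9 15 [(30, 0.6, 0.7, 'inup', 4), (30, 0.6, 0.7, 'inup', 4)] [ -14.    7.   17.   60. -133.  -78.] [ 0.38 -0.8  -0.47]
1 55.7 34 [(30, 0.6, 0.7, 'inup', 4), (150, 0.5, 0.5, 'up', 12)] [-35.  -3.  72.  -2. -96.  28.] [ 0.43 -0.82 -0.37]
1 57.6 30 [(0, 0.5, 0.5, 'out', 12), (90, 0.65, 0.4, 'in', 4)] [  13.  -21.  -58.   53.  -89. -116.] [ 0.26 -0.83 -0.49]
1 62.1 23 [(30, 0.6, 0.7, 'inup', 4), (0, 0.75, 0.5, 'outup', 8)] [ -42.   57.   69.   72. -121.  -70.] [ 0.29 -0.88 -0.37]
1 60.3 38 [(30, 0.6, 0.7, 'inup', 4), (150, 0.65, 0.4, 'up', 16)] [-39.   3.  72.  -3. -83.  30.] [ 0.46 -0.85 -0.24]
2 51.4 28 [(30, 0.6, 0.7, 'inup', 4), (30, 0.6, 0.7, 'inup', 4), (90, 0.5, 0.5, 'out', 4)] [-57.  -6. -37.  67.  -0. -42.] [ 0.36 -0.77 -0.52]
2 57.1 23 [(30, 0.6, 0.7, 'inup', 4), (30, 0.6, 0.7, 'inup', 4), (-30, 0.6, 0.7, 'outup', 4)] [ -39.   49.   69.   75. -136.  -63.] [ 0.35 -0.84 -0.41]
2 49.8 61 [(30, 0.6, 0.7, 'inup', 4), (150, 0.65, 0.4, 'up', 16), (150, 0.5, 0.5, 'up', 8)] [ -68.   19.   48. -119. -175.   90.] [ 0.47 -0.76 -0.44]
2 55.4 40 [(0, 0.5, 0.5, 'out', 12), (90, 0.65, 0.4, 'in', 4), (60, 0.5, 0.5, 'out', 4)] [ 103.  -82.  -38.   96. -149.  -43.] [ 0.24 -0.79 -0.56]
2 55.8 44 [(0, 0.5, 0.5, 'out', 12), (90, 0.65, 0.4, 'in', 4), (60, 0.5, 0.5, 'out', 8)] [  98.  -82.  -23.   96. -142.  -32.] [ 0.14 -0.75 -0.65]
real	4m32.167s
user	17m44.392s
sys	0m0.418s
```

```bash
cat > plan3.py <<'E'
from plan import *
import time
dirs.update(dn=(0,-6))
def pot(u):return min(min(np.degrees(np.arccos(u@t)) for t in T),np.degrees(np.arccos(-u[2]))+15)
def exp(a):
    J0,hist,cost,th,(rr,z,azd),dn=a
    az=np.radians(azd);p0,R0=fk(J0,K)
    p=np.array([rr*np.cos(az),rr*np.sin(az),z])
    J,f=ik(p,e('z',th)@R0,J0,W)
    if np.abs(f).max()>2e-3:return []
    c=cost+max(abs(th)/10,np.linalg.norm(p-p0)/.06);d=dirs[dn];row=[d[0]*np.cos(az),d[0]*np.sin(az),d[1],0];out=[]
    for n in range(1,17):
        J=step(J,row,W);q=fk(J,K)[0];rq=np.hypot(*q[:2])
        if rq<.3 or rq>.92 or q[2]<.15 or q[2]>1.15:break
        if n%2==0:
            u=fk(J,K)[1][2];out.append((pot(u),c+n,J,hist+[(th,rr,z,azd,dn,n)],u,q))
    return out
if __name__=="__main__":
    beam=[(0,0,J0,[],R0[2])];t0=time.time()
    pos=[(.42,.4,-40),(.6,.35,-40),(.75,.6,-40)]
    with Pool() as P:
        for st in range(2):
            jobs=[(b[2],b[3],b[1],th,s,dn) for b in beam for th in range(-180,180,45 if st else 30) for s in pos for dn in('dn','indn','outdn','out','in','up','outup')]
            res=sum(P.map(exp,jobs,chunksize=8),[])
            res.sort(key=lambda x:x[0]+.2*x[1]);nb=[]
            for q in res:
                if all(np.linalg.norm(q[4]-b[4])>.12 for b in nb):nb.append(q)
                if len(nb)>=4:break
            beam=nb
            for q in beam:print(st,round(q[0],1),round(q[1]),q[3],q[2].round(0),q[4].round(2),q[5].round(2),time.time()-t0,flush=True)
E
timeout 200 python3 plan3.py
```

```text
0 39.7 23 [(150, 0.75, 0.6, -40, 'dn', 8)] [ -23.   14.  -44.   96.  -32. -100.] [ 0.39 -0.6  -0.7 ] [ 0.61 -0.44  0.24] 16.64233160018921
0 46.7 18 [(120, 0.6, 0.35, -40, 'indn', 6)] [  34.   17.  -58.   42.  -69. -137.] [ 0.44 -0.73 -0.53] [ 0.38 -0.19  0.17] 16.644206762313843
0 53.7 8 [(60, 0.75, 0.6, -40, 'up', 2)] [ -15.   53.   70.   68. -134.  -67.] [ 0.37 -0.8  -0.46] [ 0.55 -0.47  0.7 ] 16.644938230514526
0 53.2 16 [(0, 0.6, 0.35, -40, 'out', 8)] [ -26.   70.   72.   13. -147. -144.] [ 0.29 -0.78 -0.55] [ 0.56 -0.52  0.26] 16.645578622817993
1 27.8 34 [(150, 0.75, 0.6, -40, 'dn', 8), (0, 0.6, 0.35, -40, 'indn', 8)] [ 40.  -7. -58.  29. -65. -99.] [ 0.42 -0.37 -0.83] [ 0.33 -0.15  0.19] 76.24091172218323
1 28.3 52 [(150, 0.75, 0.6, -40, 'dn', 8), (135, 0.6, 0.35, -40, 'outup', 16)] [-44.  32.  72. -54. -99. 105.] [ 0.7  -0.46 -0.54] [ 0.74 -0.48  0.69] 76.24214267730713
1 30.0 48 [(150, 0.75, 0.6, -40, 'dn', 8), (135, 0.6, 0.35, -40, 'outup', 12)] [ -47.   34.   72.  -56. -110.  107.] [ 0.6  -0.5  -0.63] [ 0.69 -0.47  0.64] 76.24292778968811
1 34.2 30 [(150, 0.75, 0.6, -40, 'dn', 8), (0, 0.6, 0.35, -40, 'indn', 4)] [ 10.  -9. -58.  53. -53. -87.] [ 0.39 -0.5  -0.77] [ 0.39 -0.28  0.26] 76.24358701705933
```

```bash
cat > trial.py <<'E'
from sim import *
from plant import r
W=.55
def now():return np.array(r.get_state()['joints'])
def go(J,rows):
    for q in rows:
        J=step(J,q,W)
    show(J);return J
if __name__=="__main__":
    J=now();show(J);J=go(J,[[2.1,-.2,-1.1,.164]]*8);J=go(J,[[2.1,-.2,-1.1,.164]]*8);J=go(J,[[0,0,-6,0]]*4);J=go(J,[[0,0,-6,0]]*4)
E
python3 trial.py
```

```text
[ 0.243 -0.447  0.777] [-120.7  -22.3   75.2] up [ 0.38 -0.8  -0.47] J [ -40.   41.   60.   50. -166. -100.]
[ 0.411 -0.463  0.689] [-120.7  -22.3  150.4] up [ 0.38 -0.8  -0.47] J [ -10.   17.    8.   54. -113.  -89.]
[ 0.579 -0.479  0.601] [-120.7  -22.3 -134.5] up [ 0.38 -0.8  -0.47] J [-22.  -4. -29.  77. -31. -67.]
[ 0.588 -0.461  0.412] [-128.6  -22.2 -134.2] up [ 0.38 -0.72 -0.58] J [-27.   2. -41.  96. -27. -90.]
[ 0.612 -0.436  0.24 ] [-139.   -23.  -135.1] up [ 0.39 -0.6  -0.69] J [ -22.   14.  -44.   96.  -32. -100.]
```

Request:
jog_arm --deltas '[[[-1,2.1,-0.2,-1.1,0.164],[-1,2.1,-0.2,-1.1,0.164],[-1,2.1,-0.2,-1.1,0.164],[-1,2.1,-0.2,-1.1,0.164],[-1,2.1,-0.2,-1.1,0.164],[-1,2.1,-0.2,-1.1,0.164],[-1,2.1,-0.2,-1.1,0.164],[-1,2.1,-0.2,-1.1,0.164]]]'

```text
time_s: 10.98
tcp_pos: [0.4123, -0.4633, 0.6916]
eef_rot: [-120.1, -22.0, 150.7]
contact_force: [-0.2, 0.2, 0.8]
gripper_width: 0.0
gripper_force: 0.0
```

Request:
jog_arm --deltas '[[[-1,2.1,-0.2,-1.1,0.164],[-1,2.1,-0.2,-1.1,0.164],[-1,2.1,-0.2,-1.1,0.164],[-1,2.1,-0.2,-1.1,0.164],[-1,2.1,-0.2,-1.1,0.164],[-1,2.1,-0.2,-1.1,0.164],[-1,2.1,-0.2,-1.1,0.164],[-1,2.1,-0.2,-1.1,0.164]]]'

```text
time_s: 11.98
tcp_pos: [0.5808, -0.4785, 0.6101]
eef_rot: [-119.1, -22.5, -134.5]
contact_force: [0.6, -1.2, 0.5]
gripper_width: 0.0001
gripper_force: 0.0
```

Request:
jog_arm --deltas '[[[-1,0,0,-6,0],[-1,0,0,-6,0],[-1,0,0,-6,0],[-1,0,0,-6,0],[-1,0,0,-6,0]]]'

```text
time_s: 12.6
tcp_pos: [0.5983, -0.45, 0.3816]
eef_rot: [-130.2, -22.6, -134.4]
contact_force: [0.1, 0.0, -0.7]
gripper_width: 0.0004
gripper_force: 0.0
```

```bash
cat > t2.py <<'E'
from plan3 import *
from trial import now
if __name__=="__main__":
    J=now();show(J);show(go2:=J) if 0 else None
    pn=fk(J,K)[0];t0=time.time()
    beam=[(0,0,J,[],0)]
    pos=[(.6,.35,-40),(.52,.3,-40),(.5,.45,-25),(np.hypot(*pn[:2]),pn[2],np.degrees(np.arctan2(pn[1],pn[0])))]
    with Pool() as P:
        for st in range(2):
            jobs=[(b[2],b[3],b[1],th,s,dn) for b in beam for th in (range(-90,91,30) if st==0 else range(-180,180,45)) for s in pos for dn in('dn','indn','outdn','out','in','up','outup')]
            res=sum(P.map(exp,jobs,chunksize=8),[])
            def p2(u):return min(np.degrees(np.arccos(u@t)) for t in T)
            res.sort(key=lambda x:p2(x[4])+.2*x[1]);nb=[]
            for q in res:
                if all(np.linalg.norm(q[4]-b[4])>.12 for b in nb):nb.append(q)
                if len(nb)>=4:break
            beam=nb
            for q in beam:print(st,round(p2(q[4]),1),round(q[1]),q[3],q[2].round(0),q[4].round(2),q[5].round(2),round(time.time()-t0),flush=True)
E
timeout 150 python3 t2.py; python3 st.py
```

```text
[ 0.598 -0.45   0.381] [-130.2  -22.6 -134.4] up [ 0.38 -0.7  -0.6 ] J [-25.   4. -42.  96. -29. -92.]
0 33.1 8 [(0, np.float64(0.7481233506151401), np.float64(0.38113661405813204), np.float64(-36.92995507827453), 'indn', 8)] [  12.    6.  -58.   62.  -48. -103.] [ 0.43 -0.5  -0.75] [ 0.47 -0.23  0.19] 19
0 36.6 13 [(30, 0.5, 0.45, -25, 'dn', 8)] [-20.   2. -58.  96.  -9. -78.] [ 0.28 -0.45 -0.85] [ 0.55 -0.24  0.19] 19
0 39.2 11 [(0, 0.5, 0.45, -25, 'dn', 6)] [  14.   12.  -58.   77.  -49. -120.] [ 0.42 -0.61 -0.67] [ 0.54 -0.19  0.17] 19
0 46.0 2 [(0, np.float64(0.7481233506151401), np.float64(0.38113661405813204), np.float64(-36.92995507827453), 'out', 2)] [-26.  15. -29.  93. -28. -88.] [ 0.38 -0.7  -0.6 ] [ 0.69 -0.52  0.38] 19
1 12.2 42 [(30, 0.5, 0.45, -25, 'dn', 8), (135, 0.5, 0.45, -25, 'outup', 16)] [ -22.   27.   72.  -36. -114.  123.] [ 0.57 -0.13 -0.81] [ 0.73 -0.25  0.69] 102
1 15.9 38 [(30, 0.5, 0.45, -25, 'dn', 8), (90, 0.6, 0.35, -40, 'outup', 16)] [-36.  32.  72. -31. -93. 100.] [ 0.66 -0.27 -0.7 ] [ 0.75 -0.52  0.69] 102
1 18.3 42 [(30, 0.5, 0.45, -25, 'dn', 8), (135, 0.6, 0.35, -40, 'outup', 16)] [ -34.   32.   72.  -27. -116.  143.] [ 0.44 -0.01 -0.9 ] [ 0.65 -0.46  0.61] 102
1 23.3 20 [(0, np.float64(0.7481233506151401), np.float64(0.38113661405813204), np.float64(-36.92995507827453), 'indn', 8), (0, 0.6, 0.35, -40, 'indn', 8)] [  39.   -0.  -58.   25.  -61. -100.] [ 0.47 -0.31 -0.83] [ 0.32 -0.14  0.15] 102
12.6 J [-24.8   4.3 -42.   95.5 -29.5 -92.4] p [ 0.5983 -0.45    0.3816] z [ 0.372 -0.712 -0.596] y [-0.667  0.242 -0.705] tilt 53.4 az -62.4 F [ 0.1  0.  -0.7] w 0.0004
up [ 0.385 -0.705 -0.596] ang 81.0 o az 79.1 tcp az -36.9 r 0.749
```

Request:
jog_arm --deltas '[[[-1,-2.9,4.8,1.4,0.105],[-1,-2.9,4.8,1.4,0.105],[-1,-2.9,4.8,1.4,0.105],[-1,-2.9,4.8,1.4,0.105],[-1,-2.9,4.8,1.4,0.105]]]'

```text
time_s: 13.22
tcp_pos: [0.4545, -0.2141, 0.4551]
eef_rot: [-130.3, -22.7, -105.1]
contact_force: [0.2, 1.7, 2.4]
gripper_width: 0.0001
gripper_force: 0.0
```

Request:
jog_arm --deltas '[[[-1,0,0,-6,0],[-1,0,0,-6,0],[-1,0,0,-6,0],[-1,0,0,-6,0],[-1,0,0,-6,0],[-1,0,0,-6,0],[-1,0,0,-5,0]]]'

```text
time_s: 14.1
tcp_pos: [0.5527, -0.2385, 0.2426]
eef_rot: [-146.9, -18.2, -101.1]
contact_force: [22.5, 55.5, 4.0]
gripper_width: 0.0008
gripper_force: 0.0
```

```bash
cat > t3.py <<'E'
from trial import *
J0=now();show(J0);p=fk(J0,K)[0];az=np.radians(-40)
tgt=np.array([.6*np.cos(az),.6*np.sin(az),.35])
for th in(1.57,1.9,2.2):
    n=14;d=(tgt-p)*100/n;J=go(J0,[[*d,th/n]]*n)
    J=go(J,[[3.2,-2.7,4.2,0]]*12);J=go(J,[[3.2,-2.7,4.2,0]]*4);J=go(J,[[0,0,6,0]]*4);print(d,th/n)
E
python3 t3.py
```

```text
[ 0.552 -0.238  0.242] [-146.9  -18.2 -101.1] up [ 0.31 -0.52 -0.8 ] J [-19.  -3. -58.  96. -11. -79.]
[ 0.46  -0.385  0.352] [-147.2  -18.1  -11.1] up [ 0.31 -0.52 -0.8 ] J [-46.  17.  14. -37. -93. 130.]
[ 0.7   -0.507  0.644] [-149.8  -33.5  -21.4] up [ 0.55 -0.42 -0.72] J [ -41.   32.   72.  -41. -104.  100.]
[ 0.754 -0.518  0.697] [-149.2  -42.5  -28.1] up [ 0.68 -0.38 -0.63] J [-39.  31.  72. -38. -93.  98.]
[ 0.705 -0.452  0.842] [-146.8  -49.5  -34.4] up [ 0.76 -0.36 -0.54] J [-36.  22.  72. -34. -90.  91.]
[-0.66240888 -1.05374741  0.76956358] 0.11214285714285714
[ 0.46  -0.385  0.353] [-147.3  -18.1    7.9] up [ 0.31 -0.51 -0.8 ] J [ -43.   22.   21.  -34. -104.  143.]
[ 0.664 -0.471  0.613] [-156.   -32.4   -0.6] up [ 0.54 -0.34 -0.77] J [ -41.   33.   72.  -43. -114.  115.]
[ 0.714 -0.478  0.663] [-159.3  -40.7   -4.8] up [ 0.65 -0.27 -0.71] J [ -39.   31.   72.  -41. -103.  113.]
[ 0.664 -0.411  0.804] [-160.9  -47.6   -8.2] up [ 0.74 -0.22 -0.64] J [ -37.   22.   72.  -40. -101.  106.]
[-0.66240888 -1.05374741  0.76956358] 0.1357142857142857
[ 0.46  -0.385  0.354] [-147.3  -18.1   25.1] up [ 0.31 -0.51 -0.8 ] J [ -40.   27.   27.  -30. -113.  154.]
[ 0.625 -0.444  0.585] [-161.6  -28.7   19.6] up [ 0.48 -0.28 -0.83] J [ -39.   34.   72.  -41. -123.  129.]
[ 0.668 -0.449  0.629] [-168.4  -35.1   17.6] up [ 0.57 -0.16 -0.8 ] J [ -38.   32.   72.  -39. -114.  128.]
[ 0.614 -0.379  0.764] [-173.3  -40.6   16.5] up [ 0.65 -0.09 -0.75] J [ -37.   22.   72.  -40. -113.  121.]
[-0.66240888 -1.05374741  0.76956358] 0.15714285714285717
```

Request:
jog_arm --deltas '[[[-1,-0.66,-1.05,0.77,0.163],[-1,-0.66,-1.05,0.77,0.163]]]'

```text
time_s: 14.35
tcp_pos: [0.5493, -0.2703, 0.2743]
eef_rot: [-146.4, -19.7, -89.7]
contact_force: [1.0, -2.4, 2.4]
gripper_width: 0.0004
gripper_force: 0.0
```

Request:
jog_arm --deltas '[[[-1,-0.66,-1.05,0.77,0.163],[-1,-0.66,-1.05,0.77,0.163],[-1,-0.66,-1.05,0.77,0.163],[-1,-0.66,-1.05,0.77,0.163],[-1,-0.66,-1.05,0.77,0.163],[-1,-0.66,-1.05,0.77,0.163]]]'

```text
time_s: 15.1
tcp_pos: [0.5173, -0.3849, 0.3279]
eef_rot: [-148.7, -24.5, -74.6]
contact_force: [-0.9, -1.1, -0.1]
gripper_width: 0.0003
gripper_force: 0.0
```

Request:
jog_arm --deltas '[[[-1,-0.66,-1.05,0.77,0.163],[-1,-0.66,-1.05,0.77,0.163],[-1,-0.66,-1.05,0.77,0.163],[-1,-0.66,-1.05,0.77,0.163],[-1,-0.66,-1.05,0.77,0.163],[-1,-0.66,-1.05,0.77,0.163]]]'

```text
time_s: 15.85
tcp_pos: [0.4733, -0.4473, 0.3608]
eef_rot: [-150.5, -23.8, -27.0]
contact_force: [-0.1, 0.5, 0.2]
gripper_width: 0.0007
gripper_force: 0.0
```

```bash
cat > t4.py <<'E'
from trial import *
J=now();show(J);J=go(J,[[3.2,-2.7,4.2,0]]*16);J=go(J,[[0,0,6,0]]*4)
E
python3 t4.py
python3 - <<'E'
from h import *
cv2.imwrite("pics/s1.png",r.capture("scene"))
E
```

```text
[ 0.473 -0.447  0.361] [-150.5  -23.8  -27. ] up [ 0.4  -0.45 -0.8 ] J [-48.  13.  10. -37. -79. 122.]
[ 0.793 -0.604  0.73 ] [-146.9  -49.   -45.5] up [ 0.75 -0.36 -0.55] J [-37.  33.  72. -27. -78.  89.]
[ 0.743 -0.54   0.878] [-142.   -55.8  -53.5] up [ 0.83 -0.35 -0.44] J [-32.  25.  72. -20. -76.  83.]
```

View pics/s1.png

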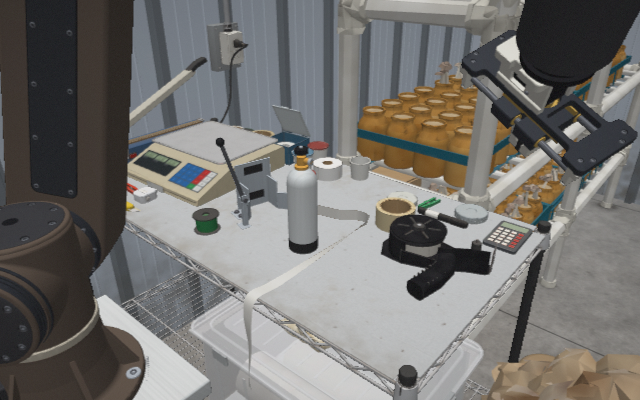

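The scene is undisturbed and the gripper hangs in free space at the upper right. I'll finish the turn and then work out the last tilt stage.

Request:
jog_arm --deltas '[[[-1,-0.2,1,0,0.155],[-1,-0.2,1,0,0.155],[-1,-0.2,1,0,0.155],[-1,-0.2,1,0,0.155],[-1,-0.2,1,0,0.155],[-1,-0.2,1,0,0.155]]]'

```text
time_s: 16.65
tcp_pos: [0.4615, -0.3863, 0.3591]
eef_rot: [-150.6, -23.5, 26.2]
contact_force: [-0.3, 0.2, -0.1]
gripper_width: 0.0001
gripper_force: 0.0
```

```bash
python3 t4.py;  cat > t5.py <<'E'
from trial import *
J0=now()
for th in(0,.5,1):
  for a,b in(([3.2,-2.7,4.2,0],14),([0,0,6,0],12),([2,-1.6,5.4,0],14)):
    print(th,a);J=go(go(J0,[[0,0,0,th/6]]*6) if th else J0,[a]*b)
E
python3 t5.py
```

```text
[ 0.462 -0.387  0.359] [-150.6  -23.5   26.2] up [ 0.4  -0.45 -0.8 ] J [ -42.   25.   26.  -32. -109.  158.]
[ 0.692 -0.461  0.648] [-172.5  -40.8   19.7] up [ 0.65 -0.1  -0.75] J [ -39.   31.   72.  -41. -108.  130.]
[ 0.64  -0.392  0.787] [-178.   -46.4   19.1] up [ 0.72 -0.02 -0.69] J [ -37.   22.   72.  -41. -107.  123.]
0 [3.2, -2.7, 4.2, 0]
[ 0.668 -0.457  0.624] [-168.8  -37.4   20.4] up [ 0.61 -0.15 -0.78] J [ -40.   32.   72.  -42. -113.  131.]
0 [0, 0, 6, 0]
[ 0.367 -0.235  0.821] [-153.9  -31.6   21.5] up [ 0.52 -0.37 -0.76] J [ -55.   12.   72.  -79. -145.  104.]
0 [2, -1.6, 5.4, 0]
[ 0.544 -0.341  0.752] [-163.1  -37.6   19.5] up [ 0.61 -0.23 -0.76] J [ -43.   21.   72.  -53. -125.  120.]
0.5 [3.2, -2.7, 4.2, 0]
[ 0.481 -0.376  0.375] [-148.9  -22.4   51.9] up [ 0.38 -0.48 -0.79] J [ -34.   32.   36.  -26. -123.  174.]
[ 0.596 -0.417  0.581] [-172.7  -24.    51.4] up [ 0.41 -0.12 -0.91] J [ -34.   34.   72.  -32. -129.  156.]
0.5 [0, 0, 6, 0]
[ 0.481 -0.376  0.375] [-148.9  -22.4   51.9] up [ 0.38 -0.48 -0.79] J [ -34.   32.   36.  -26. -123.  174.]
[ 0.327 -0.205  0.789
[... 338 characters left out ...]
.7, 4.2, 0]
[ 0.562 -0.349  0.447] [-142.4  -21.8   70. ] up [ 0.37 -0.57 -0.74] J [ -25.   44.   64.  -27. -148.  174.]
[ 0.54  -0.366  0.58 ] [-162.1  -13.8   71.2] up [ 0.24 -0.3  -0.92] J [ -24.   35.   72.  -20. -144.  174.]
1 [0, 0, 6, 0]
[ 0.562 -0.349  0.447] [-142.4  -21.8   70. ] up [ 0.37 -0.57 -0.74] J [ -25.   44.   64.  -27. -148.  174.]
[ 0.325 -0.158  0.788] [-150.4  -22.7   69.6] up [ 0.39 -0.46 -0.8 ] J [ -47.   15.   72. -123. -175.   91.]
1 [2, -1.6, 5.4, 0]
[ 0.562 -0.349  0.447] [-142.4  -21.8   70. ] up [ 0.37 -0.57 -0.74] J [ -25.   44.   64.  -27. -148.  174.]
[ 0.42  -0.292  0.693] [-158.3  -13.9   74.6] up [ 0.24 -0.36 -0.9 ] J [ -23.   25.   72.  -27. -158.  167.]
```

Request:
jog_arm --deltas '[[[-1,3.2,-2.7,4.2,0],[-1,3.2,-2.7,4.2,0],[-1,3.2,-2.7,4.2,0],[-1,3.2,-2.7,4.2,0],[-1,3.2,-2.7,4.2,0],[-1,3.2,-2.7,4.2,0],[-1,3.2,-2.7,4.2,0],[-1,3.2,-2.7,4.2,0]]]'

```text
time_s: 17.65
tcp_pos: [0.5998, -0.4532, 0.5526]
eef_rot: [-157.0, -28.2, 23.2]
contact_force: [-0.7, 0.0, -0.1]
gripper_width: 0.0004
gripper_force: 0.0
```

Request:
jog_arm --deltas '[[[-1,3.2,-2.7,4.2,0],[-1,3.2,-2.7,4.2,0],[-1,3.2,-2.7,4.2,0],[-1,3.2,-2.7,4.2,0],[-1,3.2,-2.7,4.2,0],[-1,3.2,-2.7,4.2,0],[-1,3.2,-2.7,4.2,0],[-1,3.2,-2.7,4.2,0]]]'

```text
time_s: 18.65
tcp_pos: [0.6776, -0.4461, 0.6346]
eef_rot: [-168.5, -38.5, 19.3]
contact_force: [0.0, -0.5, 0.3]
gripper_width: 0.0004
gripper_force: 0.0
```

```bash
cat > t6.py <<'E'
from trial import *
J=now();show(J)
for k in range(6):J=go(J,[[0,0,6,0]])
E
python3 t6.py
```

```text
[ 0.678 -0.446  0.635] [-168.5  -38.5   19.3] up [ 0.62 -0.16 -0.77] J [ -39.   32.   72.  -42. -112.  130.]
[ 0.664 -0.429  0.672] [-169.7  -39.7   19. ] up [ 0.64 -0.14 -0.76] J [ -39.   29.   72.  -43. -112.  128.]
[ 0.65  -0.411  0.707] [-170.9  -41.    18.7] up [ 0.66 -0.12 -0.74] J [ -39.   26.   72.  -43. -112.  126.]
[ 0.637 -0.394  0.741] [-172.1  -42.5   18.4] up [ 0.68 -0.1  -0.73] J [ -39.   24.   72.  -43. -112.  124.]
[ 0.624 -0.377  0.773] [-173.4  -44.    18.1] up [ 0.69 -0.08 -0.71] J [ -38.   22.   72.  -43. -111.  122.]
[ 0.612 -0.36   0.803] [-174.6  -45.6   17.9] up [ 0.71 -0.07 -0.7 ] J [ -38.   19.   72.  -43. -111.  120.]
[ 0.6   -0.343  0.832] [-175.9  -47.4   17.7] up [ 0.74 -0.05 -0.68] J [ -37.   17.   72.  -43. -110.  119.]
```

Request:
jog_arm --deltas '[[[-1,3.2,-2.7,4.2,0],[-1,3.2,-2.7,4.2,0],[-1,2,-1.6,5.4,0],[-1,1,-0.8,5.8,0]]]'

```text
time_s: 19.15
tcp_pos: [0.6934, -0.4283, 0.7085]
eef_rot: [-174.2, -44.3, 18.0]
contact_force: [-0.7, -0.4, -0.3]
gripper_width: 0.0003
gripper_force: 0.0
```

```bash
cat > t7.py <<'E'
from trial import *
J=now();show(J);P=[.47,-.2,.32]
# turn -T over n rows while moving to P
p,R=fk(J,K);z=R[:,2];az=np.degrees(np.arctan2(z[1],z[0]));T=-(az-74+360);print('turn',T)
n=int(np.ceil(abs(np.radians(T))/.18));d=(np.array(P)-p)*100/n;print(n,d,np.radians(T)/n)
for k in range(n):
    J2=step(J,[*d,np.radians(T)/n],W)
    if k%3==2 or k==n-1:show(J2)
    J=J2
E
python3 t7.py
```

```text
[ 0.693 -0.428  0.709] [-174.2  -44.3   18. ] up [ 0.7  -0.07 -0.71] J [ -37.   28.   72.  -41. -106.  126.]
turn -312.2871641060318
31 [-0.72028026  0.73653696 -1.25374714] -0.1758206201731003
[ 0.672 -0.406  0.671] [-174.2  -44.3  -12.2] up [ 0.7  -0.07 -0.71] J [-24.   9.  32. -15. -70. 104.]
[ 0.65  -0.384  0.633] [-174.2  -44.3  -42.4] up [ 0.7  -0.07 -0.71] J [ -8.   1.   3.  23. -53.  51.]
[ 0.628 -0.362  0.596] [-174.2  -44.3  -72.6] up [ 0.7  -0.07 -0.71] J [  0.   4.  -6.  44. -65.   6.]
[ 0.607 -0.34   0.558] [-174.2  -44.3 -102.8] up [ 0.7  -0.07 -0.71] J [  5.  13.   1.  44. -87. -21.]
[ 0.585 -0.318  0.521] [-174.2  -44.3 -133.1] up [ 0.7  -0.07 -0.71] J [   4.   24.   14.   35. -108.  -42.]
[ 0.564 -0.296  0.483] [-174.2  -44.3 -163.3] up [ 0.7  -0.07 -0.71] J [  -1.   33.   28.   22. -125.  -64.]
[ 0.542 -0.274  0.445] [-174.2  -44.3  166.5] up [ 0.7  -0.07 -0.71] J [  -7.   37.   39.    2. -136.  -93.]
[ 0.52  -0.252  0.408] [-174.2  -44.3  136.3] up [ 0.7  -0.07 -0.71] J [ -16.   34.   38.  -19. -135. -124.]
[ 0.499 -0.229  0.37 ] [-174.2  -44.3  106. ] up [ 0.7  -0.07 -0.71] J [ -25.   27.   27.  -33. -122. -146.]
[ 0.477 -0.207  0.333] [-174.2  -44.3   75.8] up [ 0.7  -0.07 -0.71] J [ -32.   18.   10.  -40. -102. -161.]
[ 0.47 -0.2   0.32] [-174.2  -44.3   65.7] up [ 0.7  -0.07 -0.71] J [ -34.   14.    4.  -42.  -95. -166.]
```

Request:
jog_arm --deltas '[[[-1,-0.7,0.7,-1.2,-0.14],[-1,-0.7,0.7,-1.2,-0.14],[-1,-0.7,0.7,-1.2,-0.14],[-1,-0.7,0.7,-1.2,-0.14],[-1,-0.7,0.7,-1.2,-0.14],[-1,-0.7,0.7,-1.2,-0.14],[-1,-0.7,0.7,-1.2,-0.14],[-1,-0.7,0.7,-1.2,-0.14]]]'

```text
time_s: 20.15
tcp_pos: [0.6356, -0.372, 0.6157]
eef_rot: [-173.8, -44.5, -46.3]
contact_force: [-0.9, -1.6, -0.6]
gripper_width: 0.0007
gripper_force: 0.0
```

Request:
jog_arm --deltas '[[[-0.34,-0.7,0.7,-1.2,-0.17],[-0.34,-0.7,0.7,-1.2,-0.17],[-0.34,-0.7,0.7,-1.2,-0.17],[-0.34,-0.7,0.7,-1.2,-0.17],[-0.34,-0.7,0.7,-1.2,-0.17],[-0.34,-0.7,0.7,-1.2,-0.17],[-0.34,-0.7,0.7,-1.2,-0.17],[-0.34,-0.7,0.7,-1.2,-0.17]]]'

```text
time_s: 21.15
tcp_pos: [0.581, -0.3168, 0.5184]
eef_rot: [-173.8, -44.0, -123.8]
contact_force: [-0.1, -0.8, -0.1]
gripper_width: 0.0288
gripper_force: 0.0
```

Request:
jog_arm --deltas '[[[-0.34,-0.7,0.7,-1.2,-0.17],[-0.34,-0.7,0.7,-1.2,-0.17],[-0.34,-0.7,0.7,-1.2,-0.17],[-0.34,-0.7,0.7,-1.2,-0.17],[-0.34,-0.7,0.7,-1.2,-0.17],[-0.34,-0.7,0.7,-1.2,-0.17],[-0.34,-0.7,0.7,-1.2,-0.17],[-0.34,-0.7,0.7,-1.2,-0.17]]]'

```text
time_s: 22.15
tcp_pos: [0.5257, -0.261, 0.4214]
eef_rot: [-174.2, -43.9, 158.5]
contact_force: [-0.7, 0.4, 0.0]
gripper_width: 0.0289
gripper_force: 0.0
```

```bash
sed -i 's/-(az-74+360)/-((az-74)%360)/' t7.py; python3 t7.py
```

```text
[ 0.526 -0.261  0.421] [-174.2  -43.9  158.5] up [ 0.69 -0.07 -0.72] J [  -9.   35.   35.   -4. -134. -102.]
turn -92.78631632612317
9 [-0.62319972  0.67713809 -1.12409036] -0.17993630229864643
[ 0.507 -0.241  0.387] [-174.2  -43.9  127.6] up [ 0.69 -0.07 -0.72] J [ -18.   32.   33.  -23. -130. -131.]
[ 0.489 -0.22   0.354] [-174.2  -43.9   96.6] up [ 0.69 -0.07 -0.72] J [ -27.   24.   21.  -35. -115. -151.]
[ 0.47 -0.2   0.32] [-174.2  -43.9   65.7] up [ 0.69 -0.07 -0.72] J [ -34.   14.    4.  -42.  -95. -166.]
```

Request:
jog_arm --deltas '[[[-0.34,-0.6,0.7,-1.1,-0.18],[-0.34,-0.6,0.7,-1.1,-0.18],[-0.34,-0.6,0.7,-1.1,-0.18],[-0.34,-0.6,0.7,-1.1,-0.18],[-0.34,-0.6,0.7,-1.1,-0.18],[-0.34,-0.6,0.7,-1.1,-0.18],[-0.34,-0.6,0.7,-1.1,-0.18],[-0.34,-0.6,0.7,-1.1,-0.18]]]'

```text
time_s: 23.15
tcp_pos: [0.4777, -0.206, 0.334]
eef_rot: [-174.5, -44.0, 76.1]
contact_force: [-0.1, 0.4, 1.3]
gripper_width: 0.0289
gripper_force: 0.0
```

Request:
jog_arm --deltas '[[[-0.34,-0.6,0.7,-1.1,-0.18],[-0.34,0.2,1.4,-4.5,0],[-0.34,0.2,1.4,-4.5,0],[-0.34,0.2,1.4,-4.5,0],[-0.34,0,0,0,0]]]'

```text
time_s: 23.78
tcp_pos: [0.4769, -0.1555, 0.1858]
eef_rot: [-174.0, -44.2, 65.9]
contact_force: [-0.0, -1.4, 1.0]
gripper_width: 0.029
gripper_force: 0.0
```

```bash
python3 st.py
```

```text
23.77 J [ -30.1   19.2   -7.4  -43.4  -80.7 -157.5] p [ 0.4769 -0.1555  0.1858] z [ 0.188  0.675 -0.714] y [ 0.937 -0.34  -0.075] tilt 44.5 az 74.4 F [-0.  -1.4  1. ] w 0.029
up [ 0.697 -0.075 -0.714] ang 88.8 o az -109.9 tcp az -18.1 r 0.502
```

Request:
jog_arm --deltas '[[[-0.34,0.1,0.7,-4,0.03],[-0.34,0.2,0.7,-4,0.03],[-0.34,0.1,0.8,-4,0],[-0.34,0.2,0.7,-2.6,0],[-0.34,0,0,0,0]]]'

```text
time_s: 24.4
tcp_pos: [0.4846, -0.1283, 0.0411]
eef_rot: [-174.3, -44.1, 69.5]
contact_force: [0.4, 0.7, 1.2]
gripper_width: 0.0288
gripper_force: 0.0
```

```bash
python3 - <<'E'
from h import *
from st import st
a=r.capture("top")[140:300,200:390];b=r.capture("scene")[120:270,190:390]
a=cv2.resize(a,(665,560),interpolation=cv2.INTER_CUBIC)
cv2.imwrite("pics/t2.png",a);st()
E
```

```text
24.5 J [ -27.5   30.8  -11.9  -46.2  -69.4 -144.9] p [ 0.4852 -0.129   0.0425] z [ 0.151  0.683 -0.715] y [ 0.956 -0.284 -0.068] tilt 44.4 az 77.5 F [ 0.3 -0.3  0.9] w 0.0287
up [ 0.696 -0.068 -0.715] ang 88.7 o az -106.4 tcp az -14.9 r 0.502
```

View pics/t2.png

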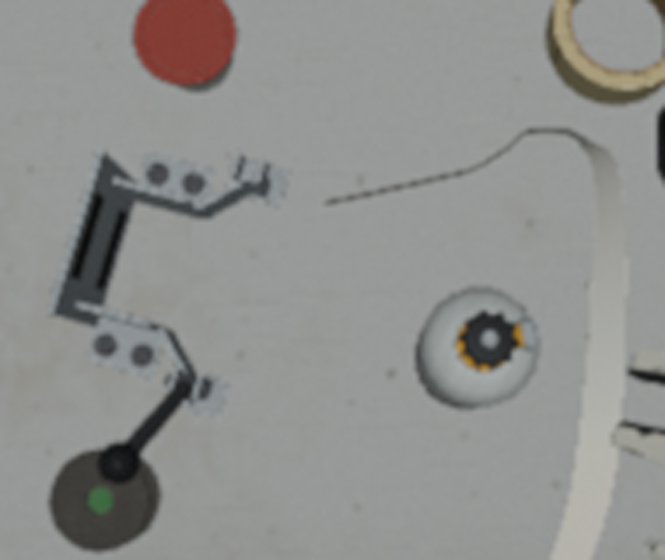

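The top view shows the fingertips at right, (620,370) and (615,435), lined up behind the cylinder at (475,348) and facing the bay at (140,260). Nothing has been disturbed. I'm starting the push.

Request:
jog_arm --deltas '[[[-0.34,0.27,0.96,-0.1,0],[-0.34,0.27,0.96,-0.1,0],[-0.34,0.27,0.96,-0.1,0],[-0.34,0.27,0.96,0,0],[-0.34,0.27,0.96,0,0],[-0.34,0.13,0.48,0,0],[-0.34,0.13,0.48,0,0],[-0.34,0.13,0.48,0,0]]]'

```text
time_s: 25.5
tcp_pos: [0.5011, -0.065, 0.0371]
eef_rot: [-174.2, -44.1, 69.4]
contact_force: [-0.4, 0.1, 0.3]
gripper_width: 0.0291
gripper_force: 0.0
```

Request:
jog_arm --deltas '[[[-0.34,0.13,0.48,0,0],[-0.34,0.13,0.48,0,0],[-0.34,0.13,0.48,0,0],[-0.34,0.13,0.48,0,0],[-0.34,0.13,0.48,0,0],[-0.34,0.13,0.48,0,0]]]'

```text
time_s: 26.25
tcp_pos: [0.509, -0.0361, 0.0371]
eef_rot: [-174.2, -44.1, 69.4]
contact_force: [-0.4, -4.0, -0.4]
gripper_width: 0.0289
gripper_force: 1.8
```

```bash
cat > cyl.py <<'E'
from h import *
from st import st
st()
a=r.capture("top");b=r.capture("scene")
# brass/knob: yellow brass mask for valve in both views
for n,im in(("top",a),("scene",b)):
    h=cv2.cvtColor(im,cv2.COLOR_BGR2HSV);m=cv2.inRange(h,(12,130,90),(28,255,255))
    m[:, :230]=0 ;m[:,360:]=0;m[:140]=0;m[290:]=0
    ys,xs=np.nonzero(m);print(n,len(xs),np.round([xs.mean(),ys.mean()],1) if len(xs) else None,onz(n,xs.mean(),ys.mean(),.2).round(4) if len(xs) else None)
E
python3 cyl.py
```

```text
26.25 J [ -18.7   29.2  -15.1  -50.9  -63.7 -148.4] p [ 0.509  -0.0361  0.0371] z [ 0.149  0.684 -0.714] y [ 0.956 -0.284 -0.072] tilt 44.4 az 77.7 F [-0.4 -4.  -0.4] w 0.0289
up [ 0.696 -0.072 -0.714] ang 88.7 o az -106.5 tcp az -4.1 r 0.51
top 41 [333.3 241. ] [ 0.5063 -0.0074  0.2   ]
scene 168 [304.8 162. ] [ 0.512  -0.0276  0.2   ]
```

Request:
jog_arm --deltas '[[[-0.34,0.19,0.67,0,0],[-0.34,0.19,0.67,0,0],[-0.34,0.19,0.67,0,0],[-0.34,0.19,0.67,0,0],[-0.34,0.19,0.67,0,0],[-0.34,0.19,0.67,0,0],[-0.34,0.19,0.67,0,0],[-0.34,0.19,0.67,0,0]]]'

```text
time_s: 27.35
tcp_pos: [0.5241, 0.0177, 0.0372]
eef_rot: [-174.2, -44.1, 69.4]
contact_force: [-1.4, -3.5, -0.9]
gripper_width: 0.0288
gripper_force: 1.7
```

```bash
python3 cyl.py; python3 - <<'E'
from h import *
a=r.capture("top")[140:300,200:360];b=r.capture("scene")[120:280,190:350]
cv2.imwrite("pics/p1.png",cv2.resize(np.hstack([a,b]),(800,400),interpolation=cv2.INTER_CUBIC))
E
```

```text
27.35 J [ -13.2   28.4  -15.9  -53.5  -60.6 -151.1] p [0.5241 0.0177 0.0372] z [ 0.149  0.684 -0.714] y [ 0.956 -0.284 -0.072] tilt 44.4 az 77.7 F [-1.4 -3.5 -0.9] w 0.0288
up [ 0.696 -0.072 -0.714] ang 88.7 o az -106.4 tcp az 1.9 r 0.524
top 139 [327.4 230.1] [0.525  0.0031 0.2   ]
scene 140 [282.5 155.9] [0.5062 0.0287 0.2   ]
```

View pics/p1.png

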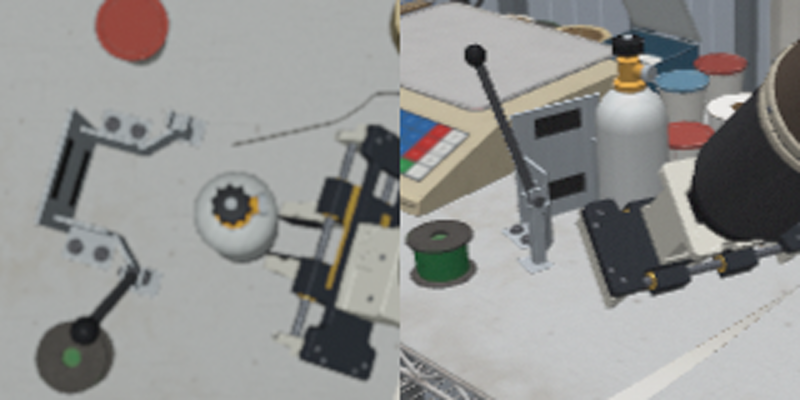

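The cylinder stands upright in the V of the two fingers, short of the mouth. The knob is at panel (232,205), and the bystanders are untouched.

```bash
python3 - <<'E'
from h import *
from st import *
k=onz("top",200+232/2.5,140+205/2.5,.232);print(k)
s=r.get_state();M=Ro.from_euler('xyz',s['eef_rot'],degrees=True).as_matrix()
n=np.array([.284,.956]);print("pred",(s['tcp_pos']+.019*M[:,2])[:2]+.035*n)
u=np.array([np.cos(np.radians(72.8)),np.sin(np.radians(72.8))]);d=k[:2]-[.566,.168];print("stand x,y",d@u,d@np.array([-u[1],u[0]]))
E
```

```text
[0.53555829 0.06191882 0.232     ]
pred [0.53684474 0.06428484]
stand x,y -0.11033891075596305 -0.002288748814425017
```

Request:
jog_arm --deltas '[[[-0.34,0.19,0.67,0,0],[-0.34,0.19,0.67,0,0],[-0.34,0.19,0.67,0,0],[-0.34,0.19,0.67,0,0],[-0.34,0.19,0.67,0,0],[-0.34,0.19,0.67,0,0],[-0.34,0.19,0.67,0,0],[-0.34,0.19,0.67,0,0]]]'

```text
time_s: 28.55
tcp_pos: [0.5393, 0.0713, 0.0372]
eef_rot: [-174.2, -44.1, 69.4]
contact_force: [-1.1, -3.5, -0.0]
gripper_width: 0.029
gripper_force: 1.8
```

Request:
jog_arm --deltas '[[[-0.34,0.19,0.67,0,0],[-0.34,0.19,0.67,0,0],[-0.34,0.19,0.67,0,0],[-0.34,0.19,0.67,0,0]]]'

```text
time_s: 29.05
tcp_pos: [0.5469, 0.0981, 0.0372]
eef_rot: [-174.2, -44.1, 69.4]
contact_force: [-1.0, -4.0, -0.1]
gripper_width: 0.0286
gripper_force: 1.8
```

Request:
jog_arm --deltas '[[[-0.34,0.11,0.38,0,0],[-0.34,0.11,0.38,0,0],[-0.34,0.11,0.38,0,0],[-0.34,0.11,0.38,0,0],[-0.34,0.08,0.29,0,0]]]'

```text
time_s: 29.68
tcp_pos: [0.5521, 0.1159, 0.0372]
eef_rot: [-174.2, -44.1, 69.4]
contact_force: [-1.4, -3.9, 0.2]
gripper_width: 0.0287
gripper_force: 1.8
```

Request:
jog_arm --deltas '[[[-0.34,0.04,0.15,0,0],[-0.34,0.04,0.15,0,0]]]'

```text
time_s: 29.92
tcp_pos: [0.5528, 0.1187, 0.0371]
eef_rot: [-174.2, -44.1, 69.4]
contact_force: [-0.8, -4.2, -0.7]
gripper_width: 0.0291
gripper_force: 1.8
```

Request:
jog_arm --deltas '[[[-0.34,0.04,0.15,0,0],[-0.34,0.04,0.15,0,0]]]'

```text
time_s: 30.18
tcp_pos: [0.5536, 0.1218, 0.0372]
eef_rot: [-174.2, -44.1, 69.4]
contact_force: [-0.9, -3.7, -0.9]
gripper_width: 0.0291
gripper_force: 1.8
```

Request:
jog_arm --deltas '[[[-0.34,0.03,0.12,0,0],[-0.34,0.03,0.12,0,0]]]'

```text
time_s: 30.42
tcp_pos: [0.5542, 0.1242, 0.0372]
eef_rot: [-174.2, -44.1, 69.4]
contact_force: [-0.9, -3.7, -0.9]
gripper_width: 0.0288
gripper_force: 1.8
```

```bash
python3 st.py; python3 - <<'E'
from h import *
a=r.capture("top")[140:300,200:360];b=r.capture("scene")[120:280,190:350]
cv2.imwrite("pics/p2.png",cv2.resize(np.hstack([a,b]),(800,400),interpolation=cv2.INTER_CUBIC))
E
```

```text
30.43 J [  -2.2   27.8  -15.7  -57.9  -54.5 -157.1] p [0.5542 0.1242 0.0372] z [ 0.149  0.684 -0.714] y [ 0.956 -0.284 -0.072] tilt 44.4 az 77.7 F [-0.9 -3.7 -0.9] w 0.0288
up [ 0.696 -0.072 -0.714] ang 88.7 o az -106.4 tcp az 12.6 r 0.568
```

View pics/p2.png

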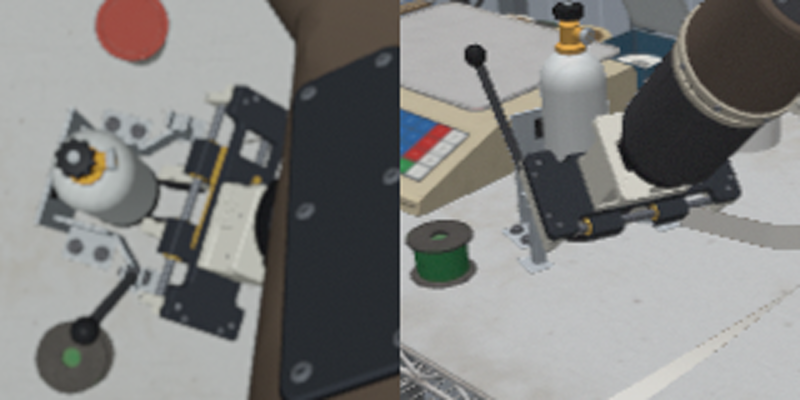

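The cylinder is in the bay with its knob at panel (75,157). It is upright and close to the back plate, and the push force is still only friction. I'll continue in small steps until it seats.

Request:
jog_arm --deltas '[[[-0.34,0.03,0.12,0,0],[-0.34,0.03,0.12,0,0]]]'

```text
time_s: 30.78
tcp_pos: [0.5548, 0.1265, 0.0372]
eef_rot: [-174.2, -44.1, 69.4]
contact_force: [-0.8, -3.9, -0.4]
gripper_width: 0.0291
gripper_force: 1.8
```

Request:
jog_arm --deltas '[[[-0.34,0.03,0.12,0,0],[-0.34,0.03,0.12,0,0]]]'

```text
time_s: 31.02
tcp_pos: [0.5554, 0.129, 0.0372]
eef_rot: [-174.2, -44.1, 69.4]
contact_force: [-0.6, -5.1, -0.9]
gripper_width: 0.0289
gripper_force: 2.3
```

```bash
cat > kn.py <<'E'
from h import *
a=r.capture("top");g=a.max(2);m=((g<60)*255).astype(np.uint8);m[:190]=0;m[220:]=0;m[:,:215]=0;m[:,245:]=0
n,l,s,c=cv2.connectedComponentsWithStats(m);
for i in range(1,n):
    if s[i,4]>30:
        k=onz("top",*c[i],.228);d=k[:2]-[.566,.168];u=np.array([np.cos(np.radians(72.8)),np.sin(np.radians(72.8))]);print(s[i],c[i],k,"stand",d@u,d@np.array([-u[1],u[0]]))
E
python3 kn.py
```

```text
[220 195  15  15  89] [226.82022472 201.62921348] [0.56889213 0.17352174 0.228     ] stand 0.0061300219391906855 -0.0011299698949400775
```

Request:
jog_arm --deltas '[[[-0.34,0.02,0.08,0,0],[-0.34,0.02,0.08,0,0]]]'

```text
time_s: 31.32
tcp_pos: [0.5556, 0.1295, 0.0369]
eef_rot: [-174.3, -44.1, 69.5]
contact_force: [-4.3, -11.5, 1.8]
gripper_width: 0.0287
gripper_force: 4.8
```

Request:
jog_arm --deltas '[[[-0.34,0.02,0.08,0,0],[-0.34,0,0,0,0]]]'

```text
time_s: 31.58
tcp_pos: [0.5557, 0.1297, 0.0369]
eef_rot: [-174.3, -44.0, 69.5]
contact_force: [-2.9, -12.5, 3.0]
gripper_width: 0.0291
gripper_force: 5.4
```

```bash
python3 kn.py
```

```text
[220 195  15  15  88] [226.77272727 201.63636364] [0.56887901 0.17360091 0.228     ] stand 0.006201776453791746 -0.0010940174556772796
```

The force has risen to about 12 N with no more travel, so the cylinder is seated home. Next I'll check the reach for the retreat and the bar push.

```bash
cat > t8.py <<'E'
from trial import *
J=now();R=fk(J,K)[1]
for p in((.52,.005,.037),(.47,.0,.28),(.41,.08,.28),(.400,.164,.28),(.400,.164,.221),(.477,.140,.221),(.45,.1,.3)):
    J,f=ik(np.array(p),R,J,W);print(p,np.abs(f).max().round(4),J.round(0))
E
python3 t8.py
```

```text
(0.52, 0.005, 0.037) 0.0 [ -14.   28.  -16.  -53.  -61. -150.]
(0.47, 0.0, 0.28) 0.0 [ -14.    5.  -11.  -45.  -80. -173.]
(0.41, 0.08, 0.28) 0.0128 [  -8.   -2.  -20.  -48.  -74. -174.]
(0.4, 0.164, 0.28) 0.033 [  -1.   -3.  -24.  -52.  -67. -174.]
(0.4, 0.164, 0.221) 0.0162 [   3.   -0.  -27.  -53.  -61. -174.]
(0.477, 0.14, 0.221) 0.0115 [   0.    6.  -19.  -51.  -64. -174.]
(0.45, 0.1, 0.3) 0.0241 [  -7.    1.  -17.  -49.  -74. -174.]
```

Request:
jog_arm --deltas '[[[-0.34,-0.13,-0.48,0,0],[-0.34,-0.27,-0.96,0,0],[-0.34,-0.55,-1.9,0,0],[-0.34,-0.55,-1.9,0,0],[-0.34,-0.8,-2.9,0,0],[-0.34,-0.8,-2.9,0,0],[-0.34,-0.55,-1.9,2,0],[-0.34,0,0,4,0]]]'

```text
time_s: 32.62
tcp_pos: [0.518, -0.0005, 0.0961]
eef_rot: [-173.9, -44.1, 69.0]
contact_force: [-0.0, -0.3, -0.1]
gripper_width: 0.0289
gripper_force: 0.0
```

```bash
python3 kn.py; python3 t8.py
```

```text
[220 195  15  15 110] [227.25454545 202.07272727] [0.56814947 0.17276471 0.228     ] stand 0.005187238060624828 -0.0006443804605926356
(0.52, 0.005, 0.037) 0.0 [ -15.   28.  -16.  -53.  -61. -150.]
(0.47, 0.0, 0.28) 0.0 [ -14.    5.  -11.  -45.  -80. -173.]
(0.41, 0.08, 0.28) 0.0124 [  -8.   -2.  -20.  -48.  -74. -174.]
(0.4, 0.164, 0.28) 0.0326 [  -1.   -3.  -25.  -52.  -67. -174.]
(0.4, 0.164, 0.221) 0.0157 [   3.   -0.  -27.  -53.  -61. -174.]
(0.477, 0.14, 0.221) 0.011 [   0.    6.  -19.  -51.  -63. -174.]
(0.45, 0.1, 0.3) 0.0236 [  -7.    1.  -17.  -49.  -74. -174.]
```

```bash
python3 - <<'E'
from trial import *
J0=now()
for t in(.25,.35):
    J=J0;R=e('z',np.degrees(t))@fk(J,K)[1];print(t,R[:,1].round(2),R[:,2].round(2))
    for p in((.47,.0,.28),(.41,.08,.28),(.4,.15,.28),(.4,.15,.221),(.476,.126,.221),(.45,.1,.3)):
        J,f=ik(np.array(p),R,J,W);print(p,np.abs(f).max().round(4),J.round(0))
E
```

```text
0.25 [ 1.   -0.04 -0.07] [-0.02  0.7  -0.71]
(0.47, 0.0, 0.28) 0.0 [ -13.   11.   -5.  -43.  -88. -164.]
(0.41, 0.08, 0.28) 0.0 [  -5.    2.  -14.  -45.  -82. -169.]
(0.4, 0.15, 0.28) 0.0058 [   3.   -0.  -17.  -47.  -77. -174.]
(0.4, 0.15, 0.221) 0.0 [   4.    3.  -21.  -48.  -71. -169.]
(0.476, 0.126, 0.221) 0.0 [   1.   11.  -13.  -47.  -74. -168.]
(0.45, 0.1, 0.3) 0.0 [  -2.    4.  -10.  -45.  -83. -173.]
0.35 [ 1.    0.06 -0.07] [-0.09  0.69 -0.71]
(0.47, 0.0, 0.28) 0.0 [ -12.   13.   -3.  -41.  -91. -161.]
(0.41, 0.08, 0.28) 0.0 [  -4.    5.  -12.  -44.  -85. -166.]
(0.4, 0.15, 0.28) 0.0 [   5.    2.  -15.  -45.  -80. -172.]
(0.4, 0.15, 0.221) 0.0 [   4.    6.  -19.  -46.  -75. -166.]
(0.476, 0.126, 0.221) 0.0 [   1.   13.  -10.  -45.  -78. -165.]
(0.45, 0.1, 0.3) 0.0 [  -1.    6.   -7.  -44.  -86. -170.]
```

Request:
jog_arm --deltas '[[[-1,-2.7,0,3.1,0.075],[-1,-2.7,0,3.1,0.075],[-1,-2.7,0,3.1,0.075],[-1,-2.7,0,3.2,0.075],[-1,-0.3,3,0,0],[-1,-0.3,3,0,0],[-1,-0.2,3,0,0],[-1,0,0,0,0]]]'

```text
time_s: 33.67
tcp_pos: [0.4028, 0.0925, 0.2226]
eef_rot: [-174.3, -44.2, 86.7]
contact_force: [0.2, -1.0, 1.5]
gripper_width: 0.0006
gripper_force: 0.0
```

```bash
python3 st.py; python3 - <<'E'
from h import *
# bar ball again in scene & top: dark blobs near expected
for n in("top","scene"):
    im=r.capture(n);q=proj(n,[.452,.1604,.2142]);x,y=q.round().astype(int);print(n,q.round(1))
    m=((im.max(2)<50)*255).astype(np.uint8);w=m[y-9:y+10,x-9:x+10];ys,xs=np.nonzero(w);print(len(xs),xs.mean()+x-9,ys.mean()+y-9)
E
```

```text
33.67 J [  -3.1    6.5  -18.3  -45.2  -77.8 -162.8] p [0.4028 0.0925 0.2226] z [-0.06   0.698 -0.714] y [ 0.997  0.013 -0.071] tilt 44.5 az 94.9 F [ 0.2 -1.   1.5] w 0.0006
up [ 0.697 -0.071 -0.714] ang 88.7 o az -89.2 tcp az 12.9 r 0.413
top [233.7 271.9]
118 234.635593220339 270.91525423728814
scene [219.4 141.9]
27 224.7037037037037 147.8148148148148
```

Request:
jog_arm --deltas '[[[-1,0,2.9,0,0],[-1,0,2.8,0,0],[-1,0,0,0,0]]]'

```text
time_s: 34.15
tcp_pos: [0.4034, 0.149, 0.2222]
eef_rot: [-174.2, -44.1, 86.7]
contact_force: [-0.7, -0.0, 0.6]
gripper_width: 0.0004
gripper_force: 0.0
```

Request:
jog_arm --deltas '[[[-1,1,-0.3,0,0],[-1,1,-0.3,0,0],[-1,0.6,-0.2,0,0],[-1,0.6,-0.2,0,0],[-1,0.6,-0.2,0,0],[-1,0.6,-0.2,0,0],[-1,0.6,-0.2,0,0],[-1,0.6,-0.2,0,0]]]'

```text
time_s: 35.15
tcp_pos: [0.4599, 0.1308, 0.2222]
eef_rot: [-174.2, -44.1, 86.6]
contact_force: [0.4, -0.6, 0.3]
gripper_width: 0.0002
gripper_force: 0.1
```

```bash
cat > ball.py <<'E'
from h import *
im=r.capture("top");cv2.imwrite("pics/b_%d.png"%int(r.get_state()['time_s']*100),im)
m=((im.max(2)<50)*255).astype(np.uint8);m[:180]=0;m[300:]=0;m[:,:215]=0;m[:,300:]=0
n,l,s,c=cv2.connectedComponentsWithStats(m)
for i in range(1,n):
    if s[i,4]>25:print(s[i],c[i].round(1))
y=np.array([-.955,.296]);o=np.array([.555,.13])+[.0035,.005]
for a in(1.85,1.57,1.3,0):
    b=np.r_[o+y*(.066-.152*np.cos(a)),.07+.152*np.sin(a)];print(a,proj("top",b).round(1),proj("scene",b).round(1))
E
python3 ball.py
```

```text
[235 248  16  10  86] [240.9 252. ]
[242 266  14   3  30] [248.2 267. ]
1.85 [229.6 269.8] [218.7 139.9]
1.57 [237.3 245.7] [236.9 133.6]
1.3 [245.7 223. ] [254.2 132.5]
0 [274.4 178.4] [300.1 181.4]
```

Request:
jog_arm --deltas '[[[-1,0.6,-0.2,0,0],[-1,0.6,-0.2,0,0],[-1,0.6,-0.2,0,0],[-1,0.5,-0.2,0,0],[-1,0,0,0,0]]]'

```text
time_s: 35.83
tcp_pos: [0.4829, 0.1228, 0.222]
eef_rot: [-174.2, -44.1, 86.6]
contact_force: [-0.1, -0.0, 0.7]
gripper_width: 0.0005
gripper_force: 0.0
```

```bash
python3 ball.py
```

```text
[239 233  10  10  78] [243.8 237.5]
[271 276  29  12  43] [285.4 280.7]
1.85 [229.6 269.8] [218.7 139.9]
1.57 [237.3 245.7] [236.9 133.6]
1.3 [245.7 223. ] [254.2 132.5]
0 [274.4 178.4] [300.1 181.4]
```

Request:
jog_arm --deltas '[[[-1,-0.3,0.1,0,0],[-1,0,0,0,0],[-1,0,0,0,0],[-1,0,0,0,0],[-1,0,0,0,0],[-1,0,0,0,0],[-1,0,0,0,0],[-1,0,0,0,0]]]'

```text
time_s: 36.88
tcp_pos: [0.4795, 0.1239, 0.2221]
eef_rot: [-174.2, -44.1, 86.6]
contact_force: [-0.2, -0.1, 0.1]
gripper_width: 0.0004
gripper_force: 0.0
```

```bash
python3 ball.py
```

```text
[270 281  30  12  48] [284.3 286.8]
1.85 [229.6 269.8] [218.7 139.9]
1.57 [237.3 245.7] [236.9 133.6]
1.3 [245.7 223. ] [254.2 132.5]
0 [274.4 178.4] [300.1 181.4]
```

Ball has gone from the raised region. I'll retreat clear and verify the shut position and the bystanders by mask.

Request:
jog_arm --deltas '[[[-1,-1,-3,0,0],[-1,-1,-4,1,0],[-1,0,-5,2,0],[-1,0,-5,3,0],[-1,0,-5,3,0],[-1,0,-5,0,0],[-1,0,-5,0,0],[-1,0,0,0,0]]]'

```text
time_s: 37.92
tcp_pos: [0.4595, -0.199, 0.3109]
eef_rot: [-174.1, -44.1, 86.3]
contact_force: [0.3, -0.3, 0.0]
gripper_width: 0.0005
gripper_force: 0.0
```

```bash
python3 - <<'E'
from h import *
im=r.capture("top");old=cv2.imread("pics/top0.png")
m=((im.max(2)<55)*255).astype(np.uint8);m[:165]=0;m[300:]=0;m[:,:215]=0;m[:,300:]=0
n,l,s,c=cv2.connectedComponentsWithStats(m)
for i in range(1,n):
    if s[i,4]>20:print("dark",s[i],c[i].round(1))
for nm,(x0,y0,x1,y1) in dict(cup=(232,130,272,168),tape=(352,122,402,170),spool=(210,280,248,300)).items():
    print(nm,"mean diff",cv2.absdiff(im,old)[y0:y1,x0:x1].mean().round(2))
im2=r.capture("scene");old2=cv2.imread("pics/scene0.png");print("spool scene",cv2.absdiff(im2,old2)[203:240,188:224].mean().round(2))
# bar: from pivot to keeper, sample brightness on line
a=proj("top",[.4945,.154,.07]);b=proj("top",[.62,.114,.07]);print(a,b,proj("top",[.641,.108,.07]))
m=((im2.max(2)<45)*255).astype(np.uint8);m[:130]=0;m[260:]=0;m[:,:225]=0;m[:,345:]=0
n,l,s,c=cv2.connectedComponentsWithStats(m)
for i in range(1,n):
    if s[i,4]>15:print("scene dark",s[i],c[i].round(1))
print(r.get_state()['tcp_pos'])
E
python3 kn.py
```

```text
dark [270 175   8   9  49] [273.8 178.8]
dark [220 195  15  15 138] [227.4 202.5]
cup mean diff 2.22
tape mean diff 2.38
spool mean diff 1.94
spool scene 4.19
[250.93665996 248.5061527 ] [272.04527399 188.14652395] [275.16780586 178.26352325]
scene dark [297 179   6   7  29] [299.6 182. ]
scene dark [251 204  23  11 166] [262.2 209.9]
[ 0.45955816 -0.19638501  0.31163818]
[220 195  15  16 145] [227.4        202.46896552] [0.56748101 0.17249518 0.228     ] stand 0.0047320964546898525 -8.551950741768864e-05
```

```bash
python3 -c "
from plant import r
print(r.close_job())"
```

```text
the job is handed in; nothing more can be done
None
```

The cylinder is upright against the back plate, the bar is shut across the mouth, and the cup, tape roll and spool are where they were; I handed the job in at about 38 s, but `close_job()` returned no verdict, and a brief wrist reading of about 60 N came during one fast free-space tilting move, most likely from the arm's own motion.

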